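# Clear the plate, count out three foot screws, scan the job label

### The job

Using the scraper block, never the fingers, wipe every metal chip off the black assembly plate into the gutter along its edge; then stand exactly three of the five foot screws upright on the middle part of the plate, and leave the other two on the bench. With the three screws set out, hold the scanner with its window square to the job label, pointing at the label's middle from about 8 cm, and keep it still for two seconds. Finish with the scraper and the scanner each standing back on the middle of its own mat (blue for the scraper, orange for the scanner), and leave the tribrach and the spirit level where they are.

Things in the scene. Friction and masses are not known exactly. Their poses are not given: they have to be found in the camera images.
- plate: Fixed black assembly plate, 190 (x) x 180 (y) mm, flat top 40 mm above its origin, which is on the bench under the middle of the plate. Along the whole -y edge of the plate runs a fixed open aluminium gutter: inside 180 mm long (x) and 55 mm wide, from y = -90 (the plate's edge) to y = -145 mm, floor 6 mm above the bench; its 5 mm outer and end walls are 40 mm high, flush with the plate's top.
- label (a point): Centre of the white bar-code label (64 mm wide, 42 mm high) on a yellow backing (74 x 50 mm) on a fixed grey stand on the bench behind the plate, about 93 mm above the bench. The label leans back 45 degrees, facing the robot's side and up: the point's z axis is the label's outward normal, its y axis is level along the label's width. The stand's foot is 70 x 80 mm and the label's top edge is at 112 mm.
- scraper_c (a point): Centre of the loose scraper block (160 g), 31 mm above its underside. A red blade 140 (x) x 32 (y) x 22 mm high at the bottom, and above it a white grip 60 (x) x 32 (y) x 40 mm high; 62 mm high in all, z up. Stands upright on its mat.
- scanner_c (a point): Centre of the body of the loose hand scanner (180 g), 20 mm above its underside. Black body 90 (x) x 36 (y) x 40 mm high lying flat, z up; at its +x end a yellow head (42 mm wide, reaching to x = +74 mm, its top 57 mm and its lowest edge 11 mm above the underside) that points forward and 45 degrees down.
- scan_window (a point): Centre of the red scanning window on the scanner's head, at x = +62.7, y = 0, z = +1.3 mm from scanner_c in the scanner's axes. This point's x axis is the scanning beam, out of the window: in the scanner's axes forward (+x) and 45 degrees down (-z); its y axis is the scanner's y.
- scraper_mat_c (a point): Centre of the scraper's place: a blue mat with white edge, flat on the bench (1 mm), 190 (x) x 90 (y) mm. The blue and orange mats change places from start to start.
- scanner_mat_c (a point): Centre of the scanner's place: an orange mat with black edge, flat on the bench (1 mm), 190 (x) x 90 (y) mm.
- plate_mid (a point): Centre of the plate's top face. The three screws belong near it: every screw's centre within 85 mm of it, seen from above.
- tribrach: Bystander: loose grey three-lobed tribrach plate, about 134 mm across and 22 mm high, on the bench; origin under its centre.
- level_vial: Bystander: loose aluminium spirit level, 22 x 70 x 20 mm, on the bench; origin under its centre.
- screw1_c (a point): Centre (19 mm above the underside) of a loose foot screw standing upright on the bench on the black-and-grey mat: brass knob 32 mm diameter, 22 mm high, with a steel stem 15 mm diameter, 16 mm high on top; 38 mm high in all, 90 g.
- screw2_c (a point): Like screw1_c, another foot screw.
- screw3_c (a point): Like screw1_c, another foot screw.
- screw4_c (a point): Like screw1_c, another foot screw.
- screw5_c (a point): Like screw1_c, another foot screw.
- chip1_c (a point): Centre of a loose copper-coloured metal chip, 16 x 11 x 9 mm, 12 g, lying on the plate. Three to six chips are present; absent ones read None.
- chip2_c (a point): Like chip1_c, another chip or None.
- chip3_c (a point): Like chip1_c, another chip or None.
- chip4_c (a point): Like chip1_c, another chip or None.
- chip5_c (a point): Like chip1_c, another chip or None.
- chip6_c (a point): Like chip1_c, another chip or None.
Things that resemble listed ones, but are neither listed nor needed, are in the scene too. What is shaped like the part that bears scraper_c but turquoise is not meant.

How it is judged:
By the outcome, as a careful person would: the job done as asked, in the order asked, and still so for the second after the job is handed in, with the robot touching nothing.
Of chip1, chip2, chip3, chip4, chip5, chip6 only 3 to 6 are there at a start; the rules pass over those that are not, and their reading is None.
At some moment in a run one of scraper, scanner, screw1, screw2, screw3, screw4, screw5 may be knocked a few centimetres aside while the robot is not near it.
It also fails if it takes over 208 s, if anything falls off the work surface, if the arm or the gripper's body presses on something with over 40 N, if the wrist force passes 120 N, or if a joint passes its speed limit or range.

### The arm

A 7-joint arm with a two-finger parallel gripper is mounted at the origin on the work surface. World frame = base frame: x ahead of the robot, y to its left, z up, the work surface at z = 0. Lengths are in m, angles in rad, forces in N, time in s.
With the tool pointing down it reaches from about 0.425 to 0.95 m from the base axis. Payload 16.7 kg.
Tool frame: the origin (TCP) lies between the finger pads; the fingertips stand 22 mm ahead of it and the grasp point (between the pads) lies 3 mm ahead of it; z points along the fingers, y is the direction in which the jaws open and shut (so a half turn about z gives the same grasp; the last joint's range is limited). The gripper opens to 94 mm and grips with 3 to 60 N. Pads are 16 mm wide; open, the fingers measure 119 mm over their backs; the gripper's body (75 mm by 177 mm) begins 78 mm behind the grasp point.
Start: joints at [1.149, 0.426, 0.074, 1.606, -0.034, 1.111, -0.067], TCP at [0.181, -0.65, 0.227] pointing down, gripper open.
Joint ranges: [-2.85, 2.85], [-0.5, 2.14], [-1.23, 1.37], [0.21, 2.46], [-1.02, 4.16], [0.16, 2.05], [-2.73, 2.73]. Speed limits (rad/s): [1.89, 1.89, 2.39, 2.39, 3.01, 3.01, 3.01].

### API

Orientations are given as [roll, pitch, yaw] about the fixed x, y, z axes, in that order (R = Rz(yaw) Ry(pitch) Rx(roll)).
In Python, from bench import sense, camera, robot, spot_in gives the robot as it stands. The module is installed in compiled form; this text tells all that it offers.
- The arm moves only by the tool carry_out, never from a script. Its argument "series" is one flat list of numbers, 4 for each row, row after row: the shift along the tool's x, y, z in mm, then the turn about the tool's z in rad. A call has 1 to 20 rows; each row shifts and turns the pose as measured when the row begins, along the tool's axes as they then stand; what a row does not reach is not made up. A row lasts 1/12 s, in which the tool goes at most 41.7 mm and 7.16 degrees, less where a joint would pass 70% of its speed; a pose out of reach is approached as far as the arm can. A call is refused whole if a number of a shift passes 41.7 or a number of a turn 0.125, either way. A call with a gripper value outside its range is refused whole. "hand" is the opening, from 0 (shut) to 1 (fully open), set as the call begins (left out, the last holds). The fingers move at their own pace and stop on an object; "squeeze" is the grip in N (left out, the last holds). Time passes only in rows, so rows that do not move let the fingers close. It gives the time, the measured TCP pose, the force and the opening at its end, in the units of the state.
- sense(): the state, without advancing time (a new reading comes with each control period).
- camera(name): name is "side" or "top"; returns a dict with "color" (420x560x3 uint8, blue, green, red), "mtx" (3x3 intrinsics, pixels), "position" and "rotation" of the camera in the world. Camera axes: x right, y up, looking along -z (the intrinsics and any distortion apply to the point x, -y, -z); pixel columns grow to the right and rows downward; lengths in m; the calibration is good to about 2 mm. A picture is of the moment at which its call begins. There is no depth.
- robot.close_job(): hands the job in, once; it reports no verdict.
Trained networks look in the newest picture that a camera, given by its name, has taken for a name from the list of things; names that differ only in an ending like _2 or _b are one class to them, and where a whole thing is asked for, a point or a joint stands for the part that bears it (a point fixed in the world has none). Each returns a list of dicts, best first, with "confidence" (0 to 1); they miss things now and then, are a little off and sometimes report something else, mostly with a low value. They report only what shows in the picture. A call takes as long as a camera call. They do not tell look-alikes from the thing itself.
- spot_in(label, camera): "centre" ([column, row] in pixels, amid what is visible of it).
The state is a dict: "time_s": time; "joints": joint angles; "joint_velocities": joint speeds; "joint_efforts": joint torques, N m; "tool_pos": TCP position; "ee_rot": TCP orientation; "wrist_force": force on the tool from outside, world axes, zero at the start; "torque": the same for the moment, N m; "gripper_width": opening from 0.0 (shut) to 1.0 (fully open).
Only numpy, scipy, OpenCV 4.12 (cv2) and the standard library are available. Lean on these libraries where they do the work, as an engineer would, in place of code of your own. Each camera call takes 0.05 s, during which the arm holds its last target. There are 200 camera calls.

## Working session

There is one attempt and no reset: what is moved stays moved. The work goes in short steps, Python scripts to look and compute and a tool call to move; the robot and the scene stay as the last step left them, time stands still between calls to the robot, and variables do not carry over. Pictures are saved under pics/ and viewed, on a budget of 14 in all, crops included, one or two more only if the job needs it, and the job is handed in when it is done.

Besides the shell and the picture viewer there is one more tool, called after ">>>" as name(argument=value, ...), one argument or row to a line, values as JSON. carry_out: Moves the arm, as the interface text tells. Its arguments: {"type":"object","properties":{"series":{"type":"array"},"hand":{"type":"number"},"squeeze":{"type":"number"}},"required":["series"]}

```bash
ls; mkdir -p pics
cat > h.py <<'E'
import numpy as np, cv2, json
from bench import sense, camera, robot, spot_in
def ray(cam,px):
    K=cam["mtx"]; d=np.linalg.inv(K)@[px[0],px[1],1.]
    R=np.array(cam["rotation"]); 
    return np.array(cam["position"]), R@np.array([d[0],-d[1],-d[2]])
def at_z(cam,px,z):
    p,d=ray(cam,px); return p+d*(z-p[2])/d[2]
def proj(cam,P):
    q=np.array(cam["rotation"]).T@(np.array(P)-cam["position"]); v=np.array(cam["mtx"])@[q[0],-q[1],-q[2]]
    return v[:2]/v[2]
E
python3 - <<'E'
from h import *
for n in("top","side"):
    c=camera(n); print(n,{k:(np.array(v).round(3).tolist()) for k,v in c.items() if k!="color"})
    cv2.imwrite(f"pics/{n}0.png",c["color"])
    for l in "plate label scraper_c scanner_c scan_window scraper_mat_c scanner_mat_c tribrach level_vial screw1_c chip1_c".split():
        print(l,[(np.round(d["centre"],1).tolist(),round(d["confidence"],2)) for d in spot_in(l,n)])
print(sense())
E
```

```text
pics
top {'mtx': [[417.724, 0.0, 279.383], [0.0, 417.724, 210.525], [0.0, 0.0, 1.0]], 'position': [0.314, 0.007, 1.063], 'rotation': [0.204, 0.004, -1.645]}
plate [([269.7, 202.2], 0.85), ([423.9, 200.9], 0.33)]
label [([240.2, 127.1], 0.71)]
scraper_c [([123.0, 241.2], 0.86), ([185.1, 336.9], 0.67)]
scanner_c [([181.6, 250.6], 0.74)]
scan_window [([181.3, 245.5], 0.87)]
scraper_mat_c [([136.8, 231.3], 0.91), ([384.2, 189.7], 0.35)]
scanner_mat_c [([175.5, 244.7], 0.69)]
tribrach [([353.9, 133.9], 0.69)]
level_vial [([173.6, 151.5], 0.61)]
screw1_c [([411.5, 178.2], 0.72)]
chip1_c []
side {'mtx': [[443.402, 0.0, 279.463], [0.0, 443.402, 205.962], [0.0, 0.0, 1.0]], 'position': [-0.034, -0.618, 0.628], 'rotation': [1.016, 0.005, -0.719]}
plate [([292.3, 235.9], 0.6)]
label [([275.8, 179.8], 0.41), ([203.8, 221.4], 0.3)]
scraper_c [([176.9, 184.9], 0.89), ([121.2, 235.8], 0.6)]
scanner_c [([205.8, 211.9], 0.91)]
scan_window [([202.4, 206.8], 0.67)]
scraper_mat_c [([192.0, 192.9], 0.93)]
scanner_mat_c [([204.2, 218.4], 0.62)]
tribrach [([417.3, 247.0], 0.93), ([274.4, 228.6], 0.43)]
level_vial [([273.0, 178.0], 0.6)]
screw1_c [([436.4, 312.5], 0.74), ([398.0, 293.5], 0.25)]
chip1_c [([271.9, 226.4], 0.63)]
{'time_s': 1.2, 'joints': array([ 1.14949612,  0.42605816,  0.07388001,  1.60601894, -0.03410809,
        1.110812  , -0.06710068]), 'joint_velocities': array([ 0.00069837,  0.00108963, -0.00179994,  0.00067189,  0.00023994,
        0.00192484, -0.00227405]), 'joint_efforts': array([ 1.76070334e-03, -9.35524821e+01,  3.66330072e+00, -4.54558718e+01,
       -4.90402244e-02,  1.28762439e-02,  3.89745810e-05]), 'tool_pos': array([ 0.18119649, -0.65017381,  0.22748574]), 'ee_rot': array([-3.14155069e+00, -4.79932657e-05,  2.71755737e-01]), 'wrist_force': array([ 0.73015526,  0.47046423, -0.22747178]), 'torque': array([ 0.00442919,  0.00219229, -0.00554478]), 'gripper_width': 0.9976268703152049}
```

```bash
cat > h.py <<'E'
import numpy as np, cv2
from scipy.spatial.transform import Rotation as Ro
from bench import sense, camera, robot, spot_in
def cam(n):
    c=dict(camera(n)); c["R"]=Ro.from_euler("xyz",c["rotation"]).as_matrix(); c["K"]=np.array(c["mtx"]); return c
def at_z(c,px,z):
    d=np.linalg.inv(c["K"])@[px[0],px[1],1.]; d=c["R"]@(d*[1,-1,-1]); p=np.array(c["position"])
    return p+d*(z-p[2])/d[2]
def proj(c,P):
    q=(np.atleast_2d(P)-c["position"])@c["R"]*[1,-1,-1]; v=q@c["K"].T; return v[:,:2]/v[:,2:]
def big(img,s): return cv2.resize(img,None,fx=s,fy=s,interpolation=cv2.INTER_CUBIC)
E
python3 - <<'E'
import cv2
from h import big
cv2.imwrite("pics/t1.png",big(cv2.imread("pics/top0.png"),1.42)); cv2.imwrite("pics/s1.png",big(cv2.imread("pics/side0.png"),1.42))
E
```

```text
(no output)
```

View pics/t1.png

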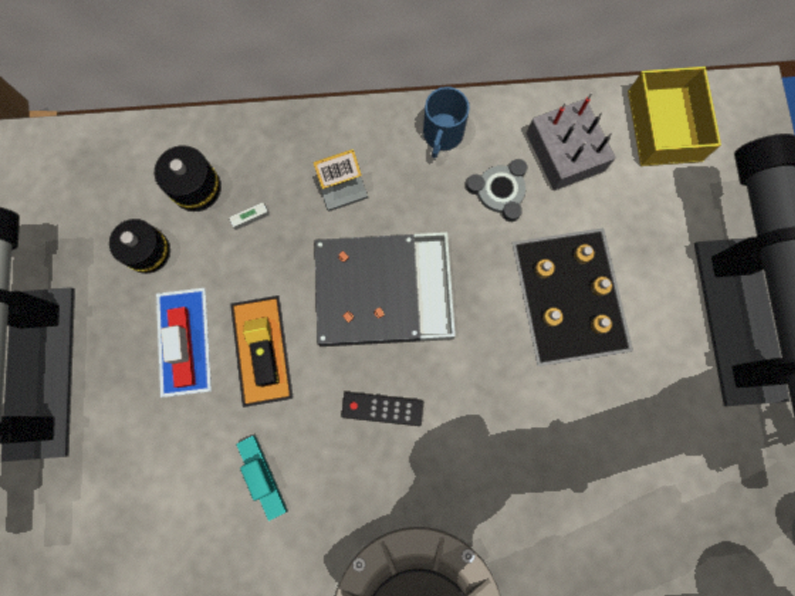

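View pics/s1.png

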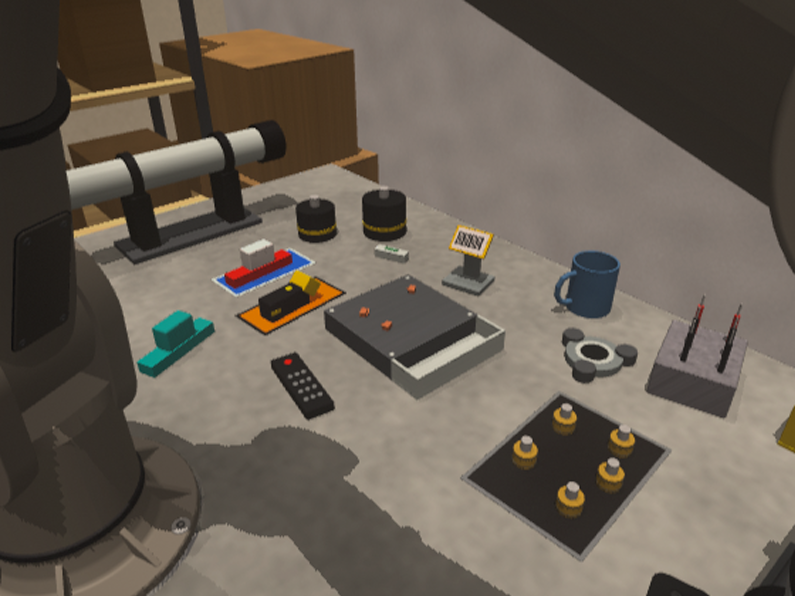

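```bash
cat > m.py <<'E'
from h import *
def blobs(img,lo,hi,amin=8,box=None):
    m=cv2.inRange(cv2.cvtColor(img,cv2.COLOR_BGR2HSV),np.array(lo),np.array(hi))
    if box: z=np.zeros_like(m); a,b,c,d=box; z[b:d,a:c]=m[b:d,a:c]; m=z
    n,l,s,ce=cv2.connectedComponentsWithStats(m)
    o=[(int(s[i,4]),ce[i].round(1),(l==i).astype(np.uint8)) for i in range(1,n) if s[i,4]>=amin]
    return sorted(o,key=lambda t:-t[0])
def rect(c,mask,z):
    ps=np.argwhere(mask)[:,::-1].astype(float); W=np.array([at_z(c,p,z)[:2] for p in ps]).astype(np.float32)
    (cx,cy),(w,h),a=cv2.minAreaRect(W*1000); return round(cx/1000,4),round(cy/1000,4),round(w),round(h),round(a,1)
E
python3 - <<'E'
from m import *
c=cam("top"); I=c["color"]; s=cam("side")
print("blue mat",[rect(c,b[2],.001) for b in blobs(I,(105,120,60),(125,255,255),200)[:3]])
print("orange",[(b[0],b[1],rect(c,b[2],.001)) for b in blobs(I,(8,150,120),(18,255,255),150)[:3]])
print("red",[(b[0],b[1],rect(c,b[2],.022)) for b in blobs(I,(0,180,90),(4,255,255),20)+blobs(I,(175,150,90),(180,255,255),20)])
print("white",[(b[0],b[1],rect(c,b[2],.062)) for b in blobs(I,(0,0,185),(180,60,255),40,(100,190,160,290))])
print("yellow",[(b[0],b[1],at_z(c,b[1],.05).round(3)) for b in blobs(I,(19,130,100),(32,255,255),10)])
print("chips",[(b[0],b[1],at_z(c,b[1],.0445).round(4)) for b in blobs(I,(3,100,90),(18,255,255),8,(220,165,300,245))])
p=blobs(I,(0,0,40),(180,70,95),2000,(200,150,330,250))
print("plate",[(b[0],rect(c,b[2],.04)) for b in p])
g=blobs(I,(0,0,110),(180,90,255),10,(355,155,450,262))
print("stems",[(b[0],b[1],at_z(c,b[1],.038).round(4)) for b in g])
print("knobs",[(b[0],b[1],at_z(c,b[1],.022).round(4)) for b in blobs(I,(10,100,90),(25,255,255),10,(360,155,450,262))])
def crop(im,x0,y0,x1,y1,k): return big(im[y0:y1,x0:x1],k)
A=crop(I,100,95,330,300,3.4)[:600,:800]
cv2.imwrite("pics/c1.png",A)
E
```

```text
blue mat [(0.4853, 0.3871, 176, 76, 2.9)]
orange [(1322, array([183.3, 246.8]), (0.459, 0.2466, 179, 79, 5.7))]
red [(205, array([128.9, 262.5]), (0.4312, 0.3796, 53, 31, 4.5)), (145, array([125.4, 223.6]), (0.5202, 0.3881, 42, 30, 0.2))]
white [(721, array([124.6, 241.1]), (0.4756, 0.3651, 180, 85, 2.8))]
yellow [(1690, array([474.8,  80.5]), array([ 0.835, -0.545,  0.05 ])), (282, array([180.1, 232.5]), array([0.487, 0.243, 0.05 ])), (126, array([236.3, 117.7]), array([0.777, 0.089, 0.05 ])), (81, array([388.6, 222.8]), array([ 0.473, -0.27 ,  0.05 ])), (78, array([422.8, 227.9]), array([ 0.454, -0.352,  0.05 ])), (73, array([423. , 201.2]), array([ 0.52 , -0.362,  0.05 ])), (72, array([383. , 189.1]), array([ 0.559, -0.266,  0.05 ])), (71, array([410.6, 178.6]), array([ 0.58 , -0.339,  0.05 ])), (24, array([182.7, 247.1]), array([0.45 , 0.237, 0.05 ])), (10, array([489.5, 112.9]), array([ 0.741, -0.567,  0.05 ])), (10, array([461.5, 115. ]), array([ 0.74 , -0.494,  0.05 ]))]
chips [(41, array([244.9, 222.5]), array([0.5007, 0.0833, 0.0445])), (38, array([241.4, 180.2]), array([0.6
[... 166 characters left out ...]
.2]), array([ 0.5114, -0.3108,  0.038 ])), (33, array([390.9, 221.3]), array([ 0.4778, -0.279 ,  0.038 ])), (31, array([385.2, 186.5]), array([ 0.5678, -0.2761,  0.038 ])), (31, array([426.3, 226.5]), array([ 0.4582, -0.3649,  0.038 ])), (30, array([413.8, 175.9]), array([ 0.5901, -0.3521,  0.038 ])), (29, array([426.3, 199. ]), array([ 0.5278, -0.3751,  0.038 ]))]
knobs [(102, array([389. , 223.1]), array([ 0.4761, -0.2781,  0.022 ])), (94, array([423.6, 201. ]), array([ 0.5264, -0.3734,  0.022 ])), (94, array([423.4, 228.1]), array([ 0.457 , -0.3628,  0.022 ])), (93, array([383.4, 188.6]), array([ 0.5666, -0.2752,  0.022 ])), (89, array([411.2, 178.4]), array([ 0.5882, -0.3501,  0.022 ]))]
```

View pics/c1.png

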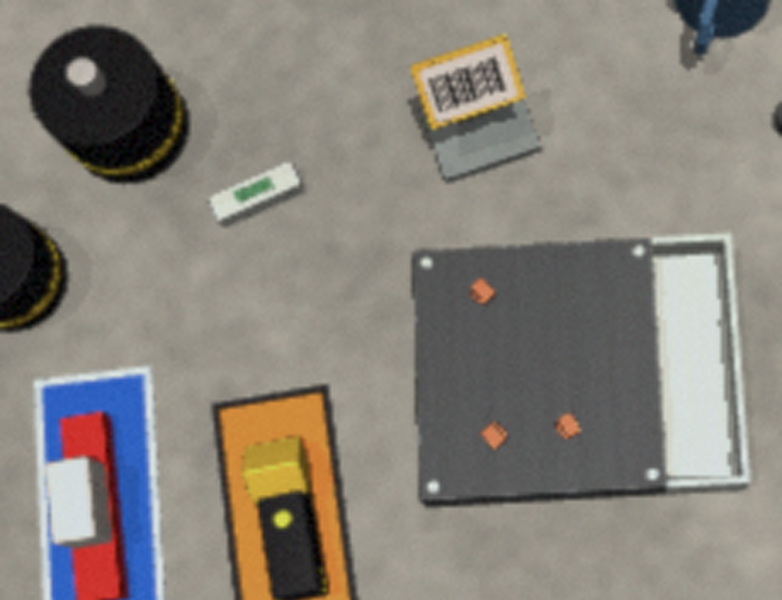

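```bash
cat > fit.py <<'E'
from m import *
from scipy.optimize import minimize
def box(x0,x1,y0,y1,z0,z1): return np.array([[x,y,z] for x in(x0,x1) for y in(y0,y1) for z in(z0,z1)],float)/1000
SCR=[box(-70,70,-16,16,0,22),box(-30,30,-16,16,22,62)]
SCN=[box(-45,45,-18,18,0,40),np.array([[x,y,z] for y in(-21,21) for x,z in((45,57),(60,57),(74,34),(51,11),(45,20))])/1000]
a=np.sqrt(.5)
LAB=[np.array([[-v*a*-1,u,v*a] for u in(-37,37) for v in(-25,25)])/1000]  # leaning back: up edge is farther (+x)
def sil(c,parts,p,k=4):
    x,y,z,w=p; R=Ro.from_euler("z",w).as_matrix(); m=np.zeros((420*k,560*k),np.uint8)
    for P in parts:
        q=proj(c,P@R.T+[x,y,z]); cv2.fillConvexPoly(m,cv2.convexHull(((q+.5)*k-.5).astype(np.float32)).astype(np.int32),1)
    return m
def fit(cams,masks,parts,p0,free=(0,1,3),k=4):
    M=[cv2.resize(cv2.morphologyEx(m,cv2.MORPH_CLOSE,np.ones((3,3))),None,fx=k,fy=k,interpolation=cv2.INTER_LINEAR) for m in masks]
    sc=np.array([.01,.01,.01,.08])
    def f(d):
        p=np.array(p0,float); p[list(free)]+=d*sc[list(free)]; t=0
        for c,m in zip(cams,M):
            s=sil(c,parts,p,k); t-=(s&m).sum()/max((s|m).sum(),1)
        return t/len(cams)
    n=len(free); best=None
    S=np.vstack([np.zeros(n),np.eye(n)])
    r=minimize(f,np.zeros(n),method="Nelder-Mead",options=dict(initial_simplex=S,xatol=.01,fatol=1e-4))
    r=minimize(f,r.x,method="Nelder-Mead",options=dict(initial_simplex=r.x+S*.5,xatol=.01,fatol=1e-4))
    p=np.array(p0,float); p[list(free)]+=r.x*sc[list(free)]; return p.round(4).tolist(),round(-r.fun,3)
def msk(I,rngs,b):
    h=cv2.cvtColor(I,cv2.COLOR_BGR2HSV); m=np.zeros(h.shape[:2],np.uint8)
    for lo,hi in rngs: m|=cv2.inRange(h,np.array(lo),np.array(hi))
    z=np.zeros_like(m); x0,y0,x1,y1=b; z[y0:y1,x0:x1]=m[y0:y1,x0:x1]>0
    n,l,s,_=cv2.connectedComponentsWithStats(z)
    return z
RED=[((0,150,60),(6,255,255)),((172,150,60),(180,255,255))]
E
cat > p1.py <<'E'
from fit import *
c=cam("top"); I=c["color"]; s=cam("side"); J=s["color"]
def both(f,bc,bs,parts,p0,free=(0,1,3)):
    mc,ms=msk(I,f,bc),msk(J,f,bs)
    for C,M in(([c],[mc]),([s],[ms]),([c,s],[mc,ms])): print(fit(C,M,parts,p0,free))
print("blade+grip")
big1=lambda m:(cv2.connectedComponentsWithStats(m)[1]==1+np.argmax(cv2.connectedComponentsWithStats(m)[2][1:,4])).astype(np.uint8)
def scr(c,b):
    h=cv2.cvtColor(c["color"],cv2.COLOR_BGR2HSV); m=msk(c["color"],RED,b)|msk(c["color"],[((0,0,90),(180,50,255))],b)
    return m
import sys
mc=scr(c,(113,214,138,275)); ms=scr(s,(158,170,207,204))
for C,M in(([c],[mc]),([s],[ms]),([c,s],[mc,ms])): print(fit(C,M,SCR,[.476,.385,.001,.06]))
print("label"); Y=[((14,110,90),(32,255,255))]
def lab(c,b):
    m=msk(c["color"],Y,b); q=cv2.findContours(m,0,2)[0]; q=max(q,key=cv2.contourArea); cv2.drawContours(m,[q],-1,1,-1); return m
mc=lab(c,(215,100,260,140)); ms=lab(s,(310,155,352,185))
for C,M in(([c],[mc]),([s],[ms])): print(fit(C,M,LAB,[.757,.085,.093,.1]))
print(fit([c,s],[mc,ms],LAB,[.757,.085,.093,.1],(0,1,2,3)))
print("scanner")
def sc(c,b):
    m=msk(c["color"],[((19,90,60),(34,255,255)),((0,0,0),(180,255,55))],b); return m
mc=sc(c,(171,223,198,272))
print(fit([c],[mc],SCN,[.447,.242,.001,.09]))
def bolts(c,bs,z):
    o=[]
    for x,y in bs:
        m=msk(c["color"],[((0,0,130),(180,60,255))],(x-4,y-4,x+5,y+5)); q=np.argwhere(m)[:,::-1].mean(0); o.append(at_z(c,q,z)[:2])
    return np.array(o)
b=bolts(c,[(226,172),(288,169),(227,238),(292,234)],.04)
print("bolts",b.round(4).tolist(),b.mean(0).round(4),np.degrees(np.arctan2(*(b[0]+b[1]-b[2]-b[3])[::-1])).round(2),np.degrees(np.arctan2(*(-(b[0]+b[2]-b[1]-b[3])*[1,-1]))).round(2))
E
python3 p1.py
```

```text
blade+grip
([0.4745, 0.3881, 0.001, 0.089], np.float64(0.832))
([0.4746, 0.3899, 0.001, 0.0665], np.float64(0.633))
([0.4743, 0.388, 0.001, 0.0878], np.float64(0.729))
label
([0.7543, 0.0834, 0.093, 0.274], np.float64(0.957))
([0.7547, 0.0793, 0.093, 0.2716], np.float64(0.955))
([0.7557, 0.082, 0.0919, 0.2835], np.float64(0.933))
scanner
([0.4369, 0.2383, 0.001, 0.148], np.float64(0.832))
bolts [[0.6359, 0.1268], [0.6329, -0.0372], [0.4669, 0.1297], [0.4653, -0.0345]] [0.5503 0.0462] -0.96 -0.8
```

```bash
cat > plan.py <<'E'
# usage: plan.py x,y,z,yaw_deg[,step_mm] ...   (m) -> rows in tool axes
import sys; from h import *
s=sense(); p=np.array(s["tool_pos"]); w=s["ee_rot"][2]
print("t",round(s["time_s"],2),"at",p.round(4),"yaw",round(np.degrees(w),2),"F",s["wrist_force"].round(1),"g",round(s["gripper_width"],3),"rp",s["ee_rot"][:2].round(3),"j",s["joints"].round(2).tolist())
out=[]
for a in sys.argv[1:]:
    v=[float(q) for q in a.split(",")]; T=np.array(v[:3]); st=v[4] if len(v)>4 else 35
    d=(T-p)*1000; dw=(np.radians(v[3])-w+np.pi)%(2*np.pi)-np.pi
    n=int(max(np.ceil(np.linalg.norm(d)/st-.05),np.ceil(abs(dw)/.12),1)); r=[]
    for i in range(n):
        c,s_=np.cos(w),np.sin(w); e=(T-p)*1000/(n-i); q=np.array([c*e[0]+s_*e[1],s_*e[0]-c*e[1],-e[2]]).round(1 if n<4 else 0)
        t=round(-((np.radians(v[3])-w+np.pi)%(2*np.pi)-np.pi)/(n-i),3 if n<4 else 2)
        p=p+np.array([c*q[0]+s_*q[1],s_*q[0]-c*q[1],-q[2]])/1000; w-=t; r+=[*q.tolist(),t]
    out+=r; print(n,"rows:",",".join(f"{x:g}" for x in r))
E
python3 plan.py 0.5,-0.3,0.26,10 0.58,0,0.26,5 0.4745,0.388,0.2,4.7
```

```text
t 1.4 at [ 0.1812 -0.6502  0.2275] yaw 15.57 F [-0.4 -0.6 -0.6] g 0.998 rp [-3.142 -0.   ] j [1.15, 0.43, 0.07, 1.61, -0.03, 1.11, -0.07]
14 rows: 29,-18,-2,0.01,28,-18,-2,0.01,28,-19,-2,0.01,28,-19,-2,0.01,28,-19,-2,0.01,28,-19,-3,0.01,28,-20,-2,0,27,-20,-3,0.01,27,-20,-2,0,27,-20,-3,0.01,27,-20,-2,0,27,-20,-3,0.01,27,-20,-2,0,28,-21,-3,0.01
9 rows: 14,-31,0,0.01,14,-31,0,0.01,14,-32,0,0.01,14,-32,0,0.01,13,-32,0,0.01,13,-32,0,0.01,13,-32,0,0.01,12,-32,0,0.01,12,-33,0,0
12 rows: -6,-33,5,0,-6,-33,5,0,-6,-33,5,0,-6,-33,5,0,-6,-33,5,0,-6,-33,5,0,-6,-33,5,0,-6,-33,5,0,-5,-33,5,0,-6,-33,5,0,-5,-33,5,0,-6,-33,5,0.01
```

>>> carry_out(
  series=[28,-19,-2,0.01,28,-19,-2,0.01,28,-19,-2,0.01,28,-19,-2,0.01,28,-19,-2,0.01,28,-19,-2,0.01,28,-20,-2,0,27,-20,-3,0.01,27,-20,-2,0,27,-20,-3,0.01,27,-20,-2,0,27,-20,-3,0.01,27,-20,-2,0,28,-20,-3,0.01],
  hand=0.8,
)

```text
time_s: 2.57
tool_pos: [0.5067, -0.2911, 0.2601]
ee_rot: [3.138, 0.002, 0.153]
wrist_force: [0.0, -0.6, 0.3]
gripper_width: 0.803
```

>>> carry_out(
  series=[14,-31,0,0.01,14,-31,0,0.01,14,-32,0,0.01,14,-32,0,0.01,13,-32,0,0.01,13,-32,0,0.01,13,-32,0,0.01,12,-32,0,0.01,12,-33,0,0],
)

```text
time_s: 3.32
tool_pos: [0.5988, 0.0212, 0.2608]
ee_rot: [3.136, -0.003, 0.067]
wrist_force: [1.0, -0.3, 0.5]
gripper_width: 0.798
```

```bash
python3 plan.py 0.4745,0.388,0.2,4.7 0.4745,0.388,0.052,4.7
```

```text
t 3.32 at [0.5988 0.0212 0.2608] yaw 3.83 F [ 1.  -0.3  0.5] g 0.798 rp [ 3.136e+00 -3.000e-03] j [0.09, 0.29, -0.29, 1.73, 0.1, 1.13, -1.73]
12 rows: -8,-31,5,-0,-8,-31,5,-0,-8,-31,5,-0,-8,-31,5,-0,-8,-31,5,-0,-9,-31,5,-0,-8,-31,5,-0,-9,-31,5,-0,-8,-32,5,-0,-9,-31,5,-0.01,-8,-32,5,-0,-8,-31,6,-0.01
5 rows: 0,-0,30,0,0,-0,29,0,0,-0,30,0,0,-0,29,0,0,-0,30,0
```

>>> carry_out(
  series=[-8,-31,5,0,-8,-31,5,0,-8,-31,5,0,-8,-31,5,0,-8,-31,5,0,-8,-31,5,0,-8,-31,5,0,-8,-31,5,0,-8,-31,5,0,-8,-31,5,-0.01,-8,-31,5,0,-8,-20,5,0,0,0,0,0],
)

```text
time_s: 4.4
tool_pos: [0.4712, 0.3994, 0.1972]
ee_rot: [3.14, -0.007, 0.083]
wrist_force: [-0.2, 0.3, -1.0]
gripper_width: 0.804
```

```bash
python3 plan.py 0.4745,0.388,0.12,4.7 0.4745,0.388,0.052,4.7,20
python3 - <<'E'
from fit import *
c=cam("top"); I=c["color"]
for p in ([.4745,.388,.001,.082],):
    m=sil(c,SCR,p,1); q=cv2.findContours(m,0,2)[0]; 
A=I.copy(); A=big(A[190:300,80:220],5); cv2.polylines(A,[((x-[80,190]+.5)*5).astype(int) for x in q],True,(0,255,0),1); cv2.imwrite("pics/c2.png",A)
E
```

```text
t 4.4 at [0.4712 0.3994 0.1972] yaw 4.76 F [-0.2  0.3 -1. ] g 0.804 rp [ 3.14  -0.007] j [-0.45, 0.39, -0.46, 1.75, 0.2, 1.04, -2.47]
3 rows: 0.8,3.9,25.7,0,0.8,3.9,25.8,0.001,0.7,3.8,25.7,0
4 rows: 0,0,17,0,0,0,17,0,0,0,17,0,0,0,17,0
```

View pics/c2.png

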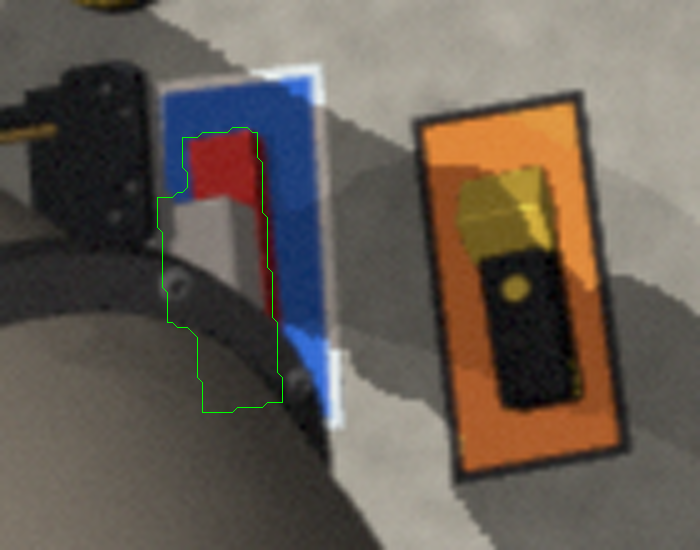

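Run:
```python
from fit import *
c=cam("top"); c["color"]=I=cv2.imread("pics/top0.png"); s=cam("side"); s["color"]=J=cv2.imread("pics/side0.png")
print(at_z(c,(122.06,242.06),.063))
def big1(m):
    n,l,st,_=cv2.connectedComponentsWithStats(m); return (l==1+np.argmax(st[1:,4])).astype(np.uint8)
W=[((0,0,90),(180,50,255))]
mc=big1(msk(I,RED,(113,214,145,280))|msk(I,W,(114,226,133,259)))
# side: silhouette = not blue inside mat hull
ms=big1(msk(J,RED,(150,165,215,210))|msk(J,[((0,0,80),(180,50,255))],(168,168,196,187)))
for C,M in(([c],[mc]),([s],[ms]),([c,s],[mc,ms])): print(fit(C,M,SCR,[.476,.385,.001,.06]))
```

```text
[0.47159268 0.3801313  0.063     ]
([0.4751, 0.386, 0.001, 0.1167], np.float64(0.785))
([0.4765, 0.3888, 0.001, 0.1252], np.float64(0.862))
([0.4752, 0.3872, 0.001, 0.1153], np.float64(0.819))
```

>>> carry_out(
  series=[2,15,26,0,2,0,26,0,1,0,26,0,0,0,22,0,0,0,22,0,0,0,20,0,0,0,4,0,0,0,0,0],
)

```text
time_s: 5.22
tool_pos: [0.4942, 0.3669, 0.0513]
ee_rot: [3.137, -0.019, 0.06]
wrist_force: [-0.0, 0.5, 0.8]
gripper_width: 0.799
```

```bash
python3 plan.py 0.475,0.384,0.051,4.7
python3 - <<'E'
from h import *
c=cam("side"); I=c["color"]; cv2.imwrite("pics/c3.png",big(I[110:250,110:290],4.3))
E
```

```text
t 5.22 at [0.4942 0.3669 0.0513] yaw 3.43 F [-0.   0.5  0.8] g 0.799 rp [ 3.137 -0.019] j [-0.46, 0.56, -0.38, 1.87, 0.31, 0.77, -2.53]
1 rows: -18.1,-18.2,0.3,-0.022
```

View pics/c3.png

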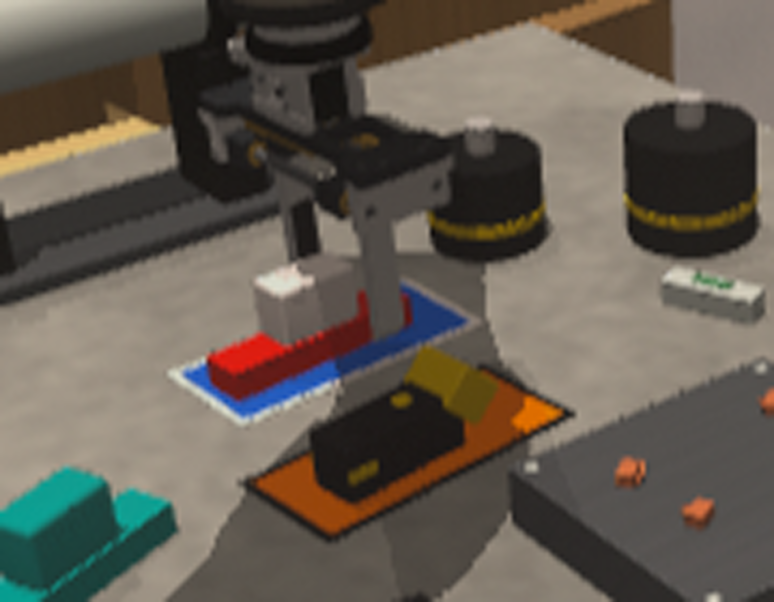

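>>> carry_out(
  series=[-9,-9,0,-0.01,-9,-9,0,-0.01,0,0,0,0],
)

```text
time_s: 5.52
tool_pos: [0.4758, 0.3849, 0.0548]
ee_rot: [3.139, -0.023, 0.079]
wrist_force: [-1.0, -0.3, 0.9]
gripper_width: 0.8
```

>>> carry_out(
  series=[0,0,0,0,0,0,0,0,0,0,0,0,0,0,0,0,0,0,0,0,0,0,0,0],
  hand=0.2,
  squeeze=40,
)

```text
time_s: 6.02
tool_pos: [0.4757, 0.3874, 0.0579]
ee_rot: [3.141, -0.027, 0.082]
wrist_force: [-0.9, -0.5, -0.4]
gripper_width: 0.411
```

```bash
python3 plan.py 0.475,0.384,0.051,4.7
```

```text
t 6.02 at [0.4757 0.3874 0.0579] yaw 4.67 F [-0.9 -0.5 -0.4] g 0.411 rp [ 3.141 -0.027] j [-0.49, 0.54, -0.39, 1.88, 0.32, 0.77, -2.55]
1 rows: -1,3.3,6.9,-0
```

>>> carry_out(
  series=[0,0,3,0,0,0,3,0,0,0,1,0,0,0,0,0,0,0,0,0,0,0,0,0],
)

```text
time_s: 6.52
tool_pos: [0.4774, 0.3871, 0.0538]
ee_rot: [3.141, -0.03, 0.08]
wrist_force: [-3.2, -1.3, 7.7]
gripper_width: 0.34
```

```bash
python3 plan.py 0.475,0.384,0.051,4.7; for i in 1 2 3; do python3 -c "
from h import *
camera('top'); s=sense(); print(s['tool_pos'].round(4),s['ee_rot'].round(3),s['gripper_width'],s['wrist_force'].round(1), s['joint_velocities'].round(3))"; done
```

```text
t 6.52 at [0.4774 0.3871 0.0538] yaw 4.59 F [-3.2 -1.3  7.7] g 0.34 rp [ 3.141 -0.03 ] j [-0.5, 0.55, -0.39, 1.88, 0.32, 0.76, -2.56]
1 rows: -2.6,2.9,2.8,-0.002
[0.4774 0.3871 0.0538] [ 3.141 -0.03   0.08 ] 0.3395658695265971 [-1.7 -0.4  6.4] [ 0.    -0.    -0.001  0.     0.001  0.001  0.001]
[0.4774 0.3871 0.0538] [ 3.141 -0.03   0.08 ] 0.33590643304150675 [-1.9 -2.   6. ] [ 0.001 -0.     0.001 -0.001  0.001 -0.002 -0.001]
[0.4774 0.3871 0.0538] [ 3.141 -0.03   0.08 ] 0.33966813938249213 [-2.4 -0.4  5.9] [ 0.003  0.    -0.    -0.     0.     0.002 -0.   ]
```

```bash
python3 plan.py 0.477,0.387,0.17,4,20 .5235,.117,.17,-1,25
```

```text
t 6.67 at [0.4774 0.3871 0.0538] yaw 4.59 F [-2.4 -0.4  5.9] g 0.34 rp [ 3.141 -0.03 ] j [-0.5, 0.55, -0.39, 1.88, 0.32, 0.76, -2.56]
6 rows: -0,0,-19,0,-0,0,-19,0,-0,0,-20,0,-0,0,-19,0,-0,0,-20,0.01,-0,0,-19,0
11 rows: 2,25,-0,0.01,3,25,-0,0.01,3,25,-0,0.01,3,25,-0,0.01,3,25,-0,0.01,4,24,-0,0.01,4,24,-0,0.01,4,25,-0,0,4,24,-0,0.01,5,25,-0,0,5,24,-0,0.01
```

>>> carry_out(
  series=[0,0,-19,0,0,0,-19,0,0,0,-20,0,0,0,-19,0,0,0,-19,0,0,0,-15,0,0,0,0,0],
)

```text
time_s: 7.25
tool_pos: [0.4726, 0.3848, 0.1645]
ee_rot: [3.137, -0.022, 0.08]
wrist_force: [0.4, 0.1, -1.7]
gripper_width: 0.336
```

>>> carry_out(
  series=[2,20,0,0.01,3,25,0,0.01,3,25,0,0.01,3,25,0,0.01,3,25,0,0.01,4,25,0,0.01,4,25,0,0.01,4,25,0,0,4,25,0,0.01,5,25,0,0,5,20,0,0.01,0,0,0,0],
)

```text
time_s: 8.25
tool_pos: [0.5184, 0.1074, 0.1533]
ee_rot: [3.136, -0.012, -0.013]
wrist_force: [0.1, -1.0, -2.8]
gripper_width: 0.34
```

```bash
python3 plan.py .5235,.117,.15,-1,25 .5235,.117,.098,-1,10
```

```text
t 8.25 at [0.5184 0.1074 0.1533] yaw -0.75 F [ 0.1 -1.  -2.8] g 0.34 rp [ 3.136 -0.012] j [-0.04, 0.29, -0.34, 1.99, 0.14, 0.87, -2.04]
1 rows: 5,-9.7,3.3,0.004
6 rows: 0,-0,9,0,0,-0,9,0,0,-0,9,0,0,-0,8,0,0,-0,9,0,0,-0,8,0
```

>>> carry_out(
  series=[5,-10,3,0,0,0,9,0,0,0,9,0,0,0,9,0,0,0,8,0,0,0,8,0,0,0,5,0,0,0,0,0],
)

```text
time_s: 8.92
tool_pos: [0.5223, 0.1196, 0.0933]
ee_rot: [3.135, -0.007, -0.01]
wrist_force: [-3.0, -6.5, 23.7]
gripper_width: 0.338
```

```bash
python3 plan.py .5235,.117,.0965,-1,10 .521,-.05,.0965,-1,11;  python3 - <<'E'
from h import *
c=cam("side"); I=c["color"]; cv2.imwrite("pics/c4.png",big(I[130:300,200:380],4.3)[:600])
E
```

```text
t 8.92 at [0.5223 0.1196 0.0933] yaw -0.59 F [-3.  -6.5 23.7] g 0.338 rp [ 3.135 -0.007] j [-0.08, 0.38, -0.33, 2.02, 0.19, 0.76, -2.1]
1 rows: 1.2,2.6,-3.2,0.007
16 rows: 0,10,-0,0,0,10,-0,0,0,11,-0,0,0,10,-0,0,0,11,-0,0,0,10,-0,0,0,11,-0,0,0,10,-0,0,0,11,-0,0,0,10,-0,0,0,11,-0,0,0,10,-0,0,0,11,-0,0,0,10,-0,0,0,11,-0,0,0,10,-0,0
```

View pics/c4.png

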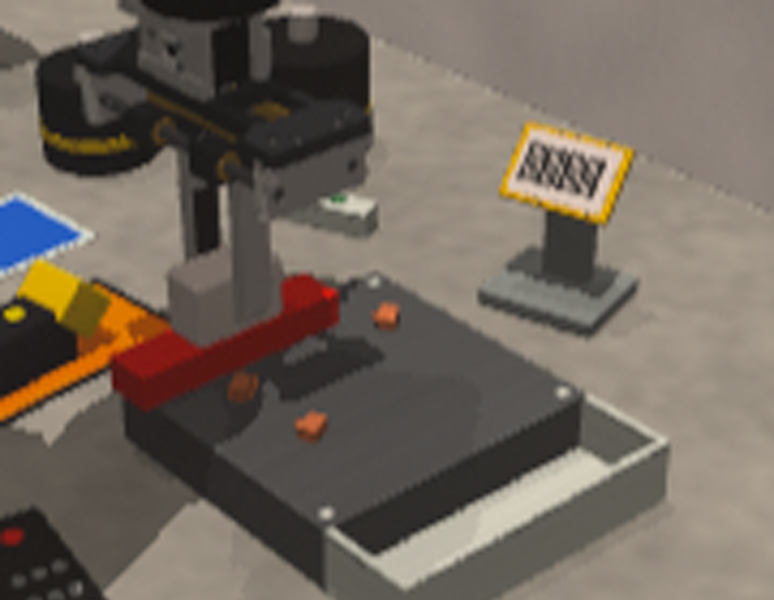

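>>> carry_out(
  series=[0,0,-2,0,0,8,-0.5,0,0,10,0,0,0,10,-0.3,0,0,10,0,0,0,10,-0.3,0,0,10,0,0,0,10,-0.3,0,0,10,0,0],
)

```text
time_s: 9.72
tool_pos: [0.521, 0.0344, 0.0968]
ee_rot: [3.135, -0.007, -0.009]
wrist_force: [-0.7, 0.3, -2.4]
gripper_width: 0.338
```

```bash
python3 plan.py .520,-.05,.0955,-1,10
```

```text
t 9.72 at [0.521  0.0344 0.0968] yaw -0.52 F [-0.7  0.3 -2.4] g 0.338 rp [ 3.135 -0.007] j [0.07, 0.36, -0.31, 2.05, 0.17, 0.75, -1.93]
9 rows: -0,9,0,0,-0,9,0,0,-0,9,0,0,-0,10,0,0,-0,9,0,0,-0,10,0,0,-0,9,0,0,-0,10,1,0,-0,9,0,0.01
```

>>> carry_out(
  series=[0,9,0.3,0,0,9,0.3,0,0,9,0.2,0,0,9,0,0,0,9,0,0,0,9,0,0,0,9,0,0,0,9,0,0,0,9,0,0,0,0,0,0],
)

```text
time_s: 10.55
tool_pos: [0.5198, -0.0584, 0.0965]
ee_rot: [3.135, -0.007, -0.012]
wrist_force: [-0.0, 0.1, -1.3]
gripper_width: 0.342
```

```bash
python3 plan.py .5195,-.05,.097,-1,10 .5195,-.05,.13,-1,15 .577,.116,.13,-1,20 .577,.116,.098,-1,10;  python3 - <<'E'
from h import *
c=cam("side"); I=c["color"]; cv2.imwrite("pics/c5.png",big(I[130:300,200:380],4.3)[:600])
E
```

```text
t 10.55 at [ 0.5198 -0.0584  0.0965] yaw -0.68 F [-0.   0.1 -1.3] g 0.342 rp [ 3.135 -0.007] j [0.22, 0.36, -0.28, 2.05, 0.15, 0.75, -1.74]
1 rows: -0.4,-8.4,-0.5,0.006
3 rows: -0,-0,-11,-0,-0,-0,-11,-0,-0,-0,-11,-0
9 rows: 6,-19,-0,-0,6,-19,-0,-0,6,-18,-0,-0,6,-19,-0,-0,6,-18,-0,-0,6,-19,-0,-0,6,-18,-0,-0,6,-19,-0,-0,7,-18,-0,-0
4 rows: -0,-0,8,-0,-0,-0,8,-0,-0,-0,8,-0,-0,-0,8,-0
```

View pics/c5.png

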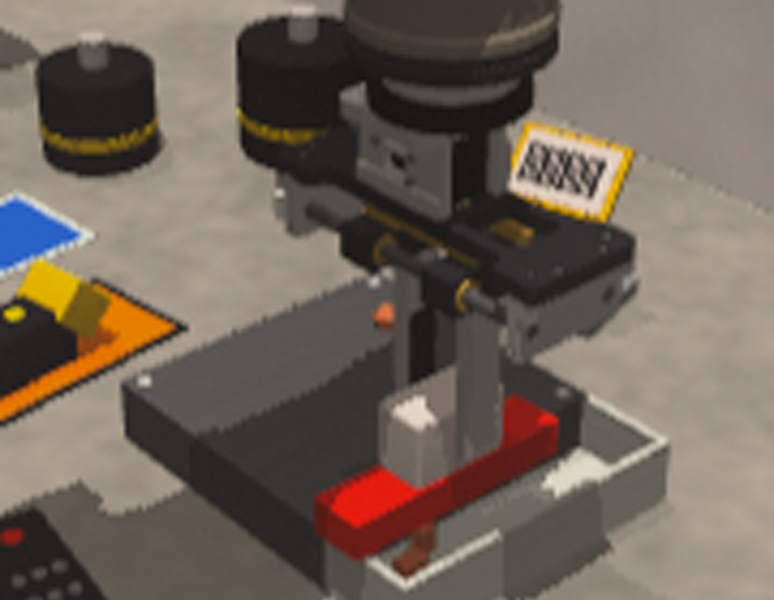

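>>> carry_out(
  series=[0,0,-14,0,0,0,-14,0,0,0,-12,0,6,-15,0,0,6,-20,0,0,6,-20,0,0,6,-20,0,0,6,-20,0,0,6,-20,0,0,6,-20,0,0,6,-20,0,0,7,-12,0,0,0,0,0,0],
)

```text
time_s: 11.68
tool_pos: [0.5776, 0.1227, 0.138]
ee_rot: [3.138, -0.007, -0.008]
wrist_force: [-0.5, 0.4, -2.1]
gripper_width: 0.337
```

```bash
python3 plan.py .577,.116,.13,-1,20 .577,.116,.098,-1,10
```

```text
t 11.68 at [0.5776 0.1227 0.138 ] yaw -0.46 F [-0.5  0.4 -2.1] g 0.337 rp [ 3.138 -0.007] j [-0.05, 0.4, -0.34, 1.87, 0.18, 0.89, -2.05]
1 rows: -0.6,6.7,8,0.009
4 rows: 0,0,8,0,0,0,8,0,0,0,8,0,0,0,8,0
```

>>> carry_out(
  series=[0,5,8,0,0,0,8,0,0,0,8,0,0,0,7,0,0,0,6,0,0,0,2,0,0,0,0,0],
)

```text
time_s: 12.27
tool_pos: [0.5767, 0.1134, 0.0933]
ee_rot: [3.137, -0.005, -0.011]
wrist_force: [-3.6, 2.2, 8.2]
gripper_width: 0.333
```

```bash
python3 plan.py .577,.114,.0965,-1,20 .5745,-.058,.0965,-1,11
```

```text
t 12.27 at [0.5767 0.1134 0.0933] yaw -0.61 F [-3.6  2.2  8.2] g 0.333 rp [ 3.137 -0.005] j [-0.05, 0.46, -0.33, 1.9, 0.2, 0.81, -2.07]
1 rows: 0.3,-0.6,-3.2,0.007
16 rows: 0,11,0,-0,0,11,0,-0,0,11,0,-0,0,11,0,-0,0,11,0,-0,0,11,0,-0,0,11,0,-0,0,11,0,-0,0,10,0,-0,0,11,0,-0,0,10,0,-0,0,11,0,-0,0,10,0,-0,0,11,0,-0,0,10,0,-0,1,11,0,-0
```

>>> carry_out(
  series=[0,0,-2,0,0,8,-0.5,0,0,10,0,0,0,10,-0.3,0,0,10,0,0,0,10,-0.2,0,0,10,0,0,0,10,-0.2,0,0,10,0,0,0,10,0,0,0,10,0,0,0,10,0,0,0,10,0,0,0,10,0,0,0,10,0,0,0,10,0,0,0,9,0,0,0,8,0,0,0,0,0,0],
)

```text
time_s: 13.85
tool_pos: [0.5746, -0.0727, 0.099]
ee_rot: [3.135, -0.006, -0.014]
wrist_force: [0.1, 0.3, -1.5]
gripper_width: 0.339
```

>>> carry_out(
  series=[0,0,-14,0,0,0,-20,0,0,0,-20,0,0,0,-12,0,-4,-20,0,0,-4,-25,0,0,-4,-30,0,0,-5,-30,0,0,-5,-30,0,0,-5,-30,0,0,-5,-30,0,0,-5,-20,0,0,0,0,0,0],
)

```text
time_s: 14.93
tool_pos: [0.5382, 0.1542, 0.1673]
ee_rot: [3.138, -0.007, -0.015]
wrist_force: [-1.0, 1.4, -1.3]
gripper_width: 0.342
```

```bash
python3 plan.py .485,.387,.16,2.9,30
python3 - <<'E'
from m import *
c=cam("top"); I=c["color"]; cv2.imwrite("pics/c6.png",big(I[150:270,200:340],4.5))
for l in("chip1_c",): print([(np.round(d["centre"],1).tolist(),round(d["confidence"],2)) for d in spot_in(l,"top")])
print([(b[0],b[1],at_z(c,b[1],.01).round(3)) for b in blobs(I,(3,90,50),(18,255,255),5,(215,160,330,245))])
E
```

```text
t 14.93 at [0.5382 0.1542 0.1673] yaw -0.87 F [-1.   1.4 -1.3] g 0.342 rp [ 3.138 -0.007] j [-0.07, 0.33, -0.4, 1.91, 0.17, 0.93, -2.13]
8 rows: -7,-29,1,-0.01,-7,-29,1,-0.01,-6,-29,1,-0.01,-6,-29,1,-0.01,-6,-29,1,-0.01,-6,-30,1,-0.01,-5,-29,1,-0,-6,-30,0,-0.01
[]
[(47, array([300.8, 221.2]), array([ 0.5  , -0.057,  0.01 ])), (17, array([300.1, 181.4]), array([ 0.605, -0.064,  0.01 ]))]
```

View pics/c6.png

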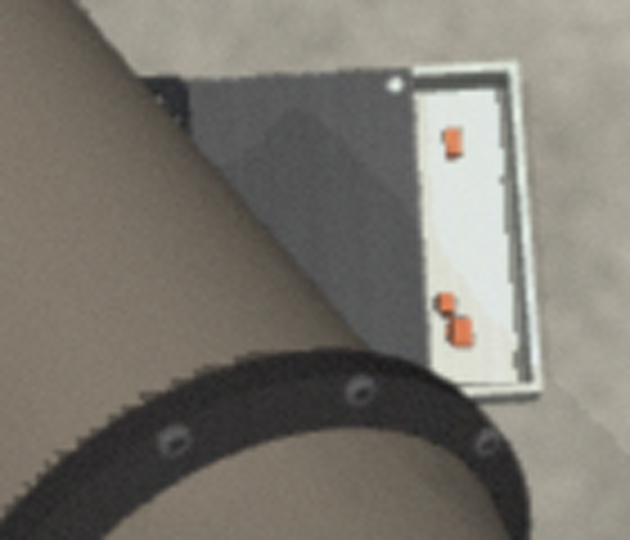

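>>> carry_out(
  series=[-6,-25,1,-0.01,-6,-29,1,-0.01,-6,-29,1,-0.01,-6,-29,1,-0.01,-6,-29,1,-0.01,-6,-29,0,-0.01,-6,-25,0,0,-4,-15,0,-0.01,0,0,0,0],
)

```text
time_s: 15.78
tool_pos: [0.4964, 0.3539, 0.1587]
ee_rot: [3.13, -0.007, 0.036]
wrist_force: [0.1, 0.6, -2.2]
gripper_width: 0.337
```

```bash
python3 plan.py .487,.387,.12,3.2,30 .487,.387,.06,3.2,15
```

```text
t 15.78 at [0.4964 0.3539 0.1587] yaw 2.05 F [ 0.1  0.6 -2.2] g 0.337 rp [ 3.13  -0.007] j [-0.38, 0.43, -0.46, 1.8, 0.24, 0.97, -2.47]
2 rows: -4.1,-16.7,19.4,-0.01,-3.9,-16.7,19.3,-0.01
4 rows: -0,-0,15,-0,-0,-0,15,-0,-0,-0,15,-0,-0,-0,15,-0
```

>>> carry_out(
  series=[-5,-16,15,-0.01,-4,-16,15,-0.01,0,0,15,0,0,0,12,0,0,0,12,0,0,0,10,0,0,0,5,0,0,0,0,0],
)

```text
time_s: 16.45
tool_pos: [0.4915, 0.3782, 0.0673]
ee_rot: [3.126, -0.008, 0.05]
wrist_force: [-0.4, -0.9, -1.3]
gripper_width: 0.337
```

```bash
python3 plan.py .487,.387,.058,3.2,30; python3 -c "
from h import *
c=cam('side'); cv2.imwrite('pics/c7.png',big(c['color'][110:250,110:290],4))"
```

```text
t 16.45 at [0.4915 0.3782 0.0673] yaw 2.87 F [-0.4 -0.9 -1.3] g 0.337 rp [ 3.126 -0.008] j [-0.45, 0.55, -0.42, 1.83, 0.32, 0.83, -2.56]
1 rows: -4,-9,9.3,-0.006
```

View pics/c7.png

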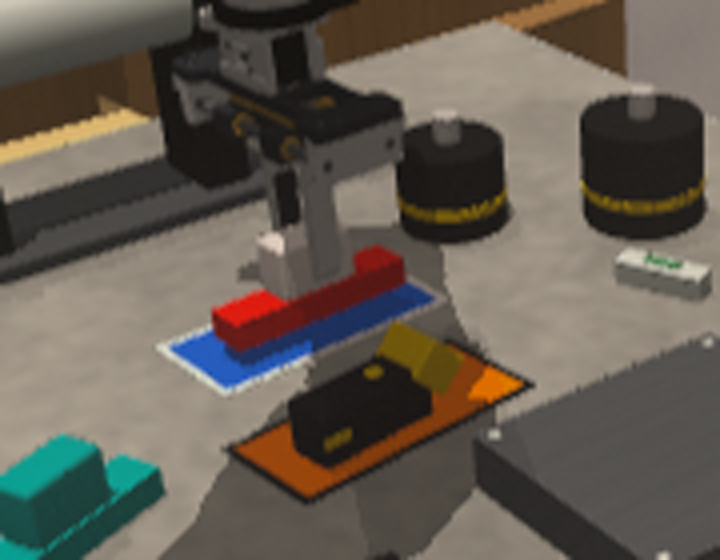

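>>> carry_out(
  series=[-2,-5,4,-0.003,-2,-4,4,0,0,0,4,0,0,0,3,0,0,0,2,0,0,0,1,0,0,0,0,0],
)

```text
time_s: 17.08
tool_pos: [0.4886, 0.3888, 0.0539]
ee_rot: [3.127, -0.014, 0.053]
wrist_force: [1.0, 0.5, -2.4]
gripper_width: 0.338
```

```bash
python3 plan.py .487,.387,.0535,3.2,30
```

```text
t 17.08 at [0.4886 0.3888 0.0539] yaw 3.02 F [ 1.   0.5 -2.4] g 0.338 rp [ 3.127 -0.014] j [-0.47, 0.57, -0.42, 1.83, 0.34, 0.8, -2.58]
1 rows: -1.7,1.7,0.4,-0.003
```

Down to contact, release, and lift straight up.

>>> carry_out(
  series=[-1.5,1.5,1,0,0,0,1,0,0,0,0,0],
)

```text
time_s: 17.33
tool_pos: [0.4876, 0.3879, 0.0537]
ee_rot: [3.128, -0.016, 0.053]
wrist_force: [-1.0, 0.0, -1.8]
gripper_width: 0.336
```

>>> carry_out(
  series=[0,0,0,0,0,0,0,0,0,0,0,0,0,0,0,0,0,0,0,0,0,0,-5,0,0,0,-12,0,0,0,-20,0,0,0,-30,0,0,0,-35,0,0,0,-30,0,0,0,-20,0,0,0,0,0],
  hand=0.65,
)

```text
time_s: 18.42
tool_pos: [0.4833, 0.3897, 0.2167]
ee_rot: [3.129, -0.014, 0.054]
wrist_force: [0.8, -0.4, -0.3]
gripper_width: 0.653
```

```bash
python3 plan.py .56,.1,.23,0,30 .55,-.18,.23,0,35 .50,-.278,.16,0,30;  python3 - <<'E'
from h import *
print([(np.round(d["centre"],1).tolist(),round(d["confidence"],2)) for d in spot_in("screw1_c","top")])
E
```

```text
t 18.42 at [0.4833 0.3897 0.2167] yaw 3.12 F [ 0.8 -0.4 -0.3] g 0.653 rp [ 3.129 -0.014] j [-0.42, 0.39, -0.48, 1.72, 0.22, 1.08, -2.49]
10 rows: 6,29,-1,0.01,6,29,-1,0,6,29,-1,0.01,7,29,-1,0,7,29,-2,0.01,7,29,-1,0,7,30,-2,0.01,7,29,-1,0,7,29,-2,0.01,8,30,-1,0
8 rows: -1,35,-0,0,-1,35,-0,0,-2,35,-0,0,-1,35,-0,0,-2,35,-0,0,-1,35,-0,0,-2,35,-0,0,-1,35,-0,0
5 rows: -10,20,14,0,-10,19,14,0,-10,20,14,0,-10,19,14,0,-11,20,14,0
[([355.7, 130.8], 0.66), ([413.8, 177.7], 0.59)]
```

>>> carry_out(
  series=[6,25,-1,0.01,6,29,-1,0,6,29,-1,0.01,7,29,-1,0,7,29,-2,0.01,7,29,-1,0,7,30,-2,0.01,7,29,-1,0,7,29,-2,0,8,30,-1,0,-1,35,0,0,-1,35,0,0,-2,35,0,0,-1,35,0,0,-2,35,0,0,-1,35,0,0,-2,30,0,0,-1,20,0,0,0,0,0,0],
)

```text
time_s: 20.05
tool_pos: [0.5459, -0.182, 0.2293]
ee_rot: [3.13, 0.001, 0.019]
wrist_force: [-0.3, 0.5, 0.4]
gripper_width: 0.654
```

```bash
python3 plan.py .477,-.2785,.12,0,25;  cat > look.py <<'E'
from m import *
import sys
c=cam("top"); I=c["color"]
n={}
if "s" in sys.argv: print("knobs",[(b[0],at_z(c,b[1],.022)[:2].round(4).tolist()) for b in blobs(I,(10,100,90),(25,255,255),25,(360,155,450,262))])
print("stems",[(b[0],at_z(c,b[1],.038)[:2].round(4).tolist()) for b in blobs(I,(0,0,110),(180,90,255),10,(365,160,445,255)) if b[0]<100])
if "v" in sys.argv: cv2.imwrite(sys.argv[-1],big(I[140:280,200:460],3))
E
python3 look.py s
```

```text
t 20.05 at [ 0.5459 -0.182   0.2293] yaw 1.09 F [-0.3  0.5  0.4] g 0.654 rp [3.13e+00 1.00e-03] j [0.38, 0.27, -0.21, 1.82, 0.08, 1.05, -1.42]
7 rows: -10,14,16,0,-10,14,16,0,-10,13,15,0,-10,14,16,0,-10,13,15,0.01,-10,14,16,0,-10,13,15,0.01
knobs [(33, [0.5662, -0.2656]), (28, [0.4772, -0.2673])]
stems [(23, [0.6218, -0.2358])]
```

>>> carry_out(
  series=[-10,12,12,0,-10,14,16,0,-10,14,16,0,-10,14,16,0,-10,14,16,0,-10,12,14,0,-6,10,8,0,0,0,0,0],
)

```text
time_s: 20.77
tool_pos: [0.4807, -0.2655, 0.1267]
ee_rot: [3.136, 0.002, 0.031]
wrist_force: [-1.0, -0.3, -0.1]
gripper_width: 0.651
```

```bash
python3 plan.py .477,-.2785,.08,0,15 .477,-.2785,.029,0,15; python3 -c "
from h import *
c=cam('side'); cv2.imwrite('pics/c8.png',big(c['color'][210:400,310:490],3.1))"
```

```text
t 20.77 at [ 0.4807 -0.2655  0.1267] yaw 1.8 F [-1.  -0.3 -0.1] g 0.651 rp [3.136e+00 2.000e-03] j [0.52, 0.34, -0.17, 1.97, 0.09, 0.83, -1.23]
4 rows: -1,3,12,0.01,-1,3,12,0.01,-1,3,11,0.01,-1,4,12,0
4 rows: 0,-0,13,0,0,-0,13,0,0,-0,12,0,0,-0,13,0
```

View pics/c8.png

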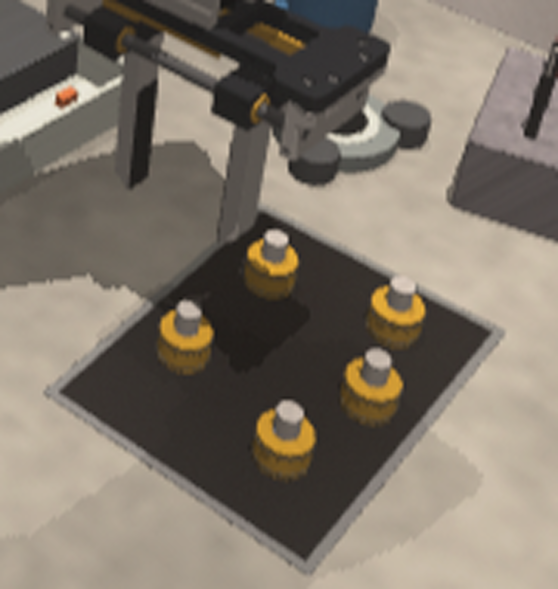

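>>> carry_out(
  series=[-1,4,10,0.01,-1,4,12,0.01,-1,4,12,0,0,2,10,0,0,0,3,0,0,0,0,0],
)

```text
time_s: 21.32
tool_pos: [0.4829, -0.2766, 0.0776]
ee_rot: [3.136, -0.003, 0.015]
wrist_force: [0.4, 0.3, 0.5]
gripper_width: 0.649
```

```bash
python3 plan.py .477,-.2785,.029,0,12
```

```text
t 21.32 at [ 0.4829 -0.2766  0.0776] yaw 0.84 F [0.4 0.3 0.5] g 0.649 rp [ 3.136e+00 -3.000e-03] j [0.53, 0.42, -0.16, 1.99, 0.1, 0.73, -1.24]
5 rows: -1,0,10,0,-1,0,10,0,-1,1,10,0,-1,0,9,0.01,-2,1,10,0
```

>>> carry_out(
  series=[-3,0,9,0,-2,0,10,0,-2,1,10,0,-2,0,9,0,-2,0,6,0,0,0,1,0,0,0,0,0],
)

```text
time_s: 21.9
tool_pos: [0.4708, -0.2774, 0.0273]
ee_rot: [3.137, -0.002, 0.015]
wrist_force: [0.6, -0.8, -0.4]
gripper_width: 0.651
```

```bash
python3 plan.py .477,-.2785,.028,0,12
```

```text
t 21.9 at [ 0.4708 -0.2774  0.0273] yaw 0.89 F [ 0.6 -0.8 -0.4] g 0.651 rp [ 3.137e+00 -2.000e-03] j [0.53, 0.49, -0.14, 2.04, 0.12, 0.62, -1.25]
1 rows: 6.2,1.2,-0.7,0.015
```

>>> carry_out(
  series=[3,1,0,0,3,0,0,0,0,0,0,0],
)

```text
time_s: 22.15
tool_pos: [0.4778, -0.2786, 0.0279]
ee_rot: [3.137, -0.003, 0.015]
wrist_force: [0.4, 0.2, 1.1]
gripper_width: 0.651
```

>>> carry_out(
  series=[0,0,0,0,0,0,0,0,0,0,0,0,0,0,0,0,0,0,0,0,0,0,0,0,0,0,0,0],
  hand=0.25,
  squeeze=20,
)

```text
time_s: 22.73
tool_pos: [0.4789, -0.2789, 0.0291]
ee_rot: [3.135, -0.005, 0.016]
wrist_force: [0.2, -0.1, -1.6]
gripper_width: 0.339
```

```bash
python3 plan.py .477,-.2785,.13,0,25 .505,.026,.15,0,25
```

```text
t 22.73 at [ 0.4789 -0.2789  0.0291] yaw 0.9 F [ 0.2 -0.1 -1.6] g 0.339 rp [ 3.135 -0.005] j [0.53, 0.49, -0.14, 2.02, 0.12, 0.63, -1.26]
4 rows: -0,-0,-25,0,-1,-0,-25,0.01,-0,-0,-25,0,-1,-0,-26,0.01
13 rows: 2,-23,-2,-0,2,-24,-1,-0,2,-23,-2,-0,2,-24,-1,-0,2,-23,-2,-0,2,-24,-1,-0,2,-23,-2,-0,2,-24,-1,-0,2,-23,-2,-0,2,-24,-1,-0,2,-23,-2,-0,2,-24,-1,-0,3,-23,-2,-0
```

>>> carry_out(
  series=[0,0,-15,0,0,0,-25,0,0,0,-25,0,0,0,-25,0,0,0,-15,0,2,-18,-2,0,2,-23,-2,0,2,-23,-1,0,2,-23,-2,0,2,-23,-1,0,2,-23,-2,0,2,-23,-1,0,2,-23,-2,0,2,-23,-1,0,2,-23,-2,0,2,-23,-1,0,3,-18,-1,0,2,-10,0,0,0,0,0,0],
)

```text
time_s: 24.32
tool_pos: [0.4991, 0.0102, 0.1563]
ee_rot: [3.136, -0.004, 0.012]
wrist_force: [0.0, 0.3, -1.1]
gripper_width: 0.335
```

```bash
python3 plan.py .505,.026,.12,0,12 .505,.026,.072,0,12
```

```text
t 24.32 at [0.4991 0.0102 0.1563] yaw 0.67 F [ 0.   0.3 -1.1] g 0.335 rp [ 3.136 -0.004] j [0.13, 0.24, -0.32, 2.05, 0.11, 0.86, -1.81]
4 rows: 2,-4,9,0,1,-4,9,0,2,-4,9,0.01,1,-4,9,0
4 rows: 0,0,12,0,0,0,12,0,0,0,12,0,0,0,12,0
```

>>> carry_out(
  series=[1,-4,9,0,1,-4,12,0,1,-4,12,0,0,-4,12,0,0,0,12,0,0,0,10,0,0,0,6,0,0,0,3,0,0,0,0,0],
)

```text
time_s: 25.07
tool_pos: [0.5001, 0.0216, 0.0699]
ee_rot: [3.134, 0.0, 0.006]
wrist_force: [-0.8, 0.2, -0.8]
gripper_width: 0.335
```

```bash
python3 plan.py .505,.026,.070,0,12
```

```text
t 25.07 at [0.5001 0.0216 0.0699] yaw 0.35 F [-0.8  0.2 -0.8] g 0.335 rp [3.134 0.   ] j [0.08, 0.37, -0.3, 2.11, 0.18, 0.68, -1.91]
1 rows: 4.9,-4.3,-0.1,0.006
```

Position is fine (well inside the circle). Touch down and release.

>>> carry_out(
  series=[0,0,0.5,0,0,0,1,0,0,0,0,0,0,0,0,0],
)

```text
time_s: 25.4
tool_pos: [0.5008, 0.0212, 0.0698]
ee_rot: [3.134, -0.001, 0.005]
wrist_force: [-0.8, 0.1, -1.1]
gripper_width: 0.337
```

>>> carry_out(
  series=[0,0,0,0,0,0,0,0,0,0,0,0,0,0,0,0,0,0,0,0,0,0,-6,0,0,0,-15,0,0,0,-25,0,0,0,-25,0,0,0,-20,0,4,20,0,0,5,25,0,0,5,30,0,0,5,30,0,0,5,30,0,0,5,30,0,0,5,30,0,0,5,30,0,0,5,20,0,0],
  hand=0.62,
)

```text
time_s: 26.98
tool_pos: [0.5492, -0.2273, 0.176]
ee_rot: [3.135, -0.008, 0.017]
wrist_force: [-0.1, 1.0, -0.0]
gripper_width: 0.622
```

```bash
python3 plan.py .567,-.2757,.12,0,25 .567,-.2757,.06,0,12; python3 look.py s
```

```text
t 26.98 at [ 0.5492 -0.2273  0.176 ] yaw 0.97 F [-0.1  1.  -0. ] g 0.622 rp [ 3.135 -0.008] j [0.44, 0.35, -0.19, 1.84, 0.09, 0.95, -1.35]
3 rows: 5.7,16.2,18.7,0.006,5.7,16.2,18.7,0.005,5.9,16.2,18.6,0.006
5 rows: -0,0,12,-0,-0,0,12,-0,-0,0,12,-0,-0,0,12,-0,-0,0,12,-0
knobs [(87, [0.5652, -0.2758])]
stems [(87, [0.3972, -0.3052]), (74, [0.6087, -0.2743]), (27, [0.568, -0.2769])]
```

>>> carry_out(
  series=[4,14,14,0,4,14,16,0,4,14,16,0,2,6,14,0,0,0,14,0,0,0,12,0,0,0,8,0,0,0,3,0,0,0,0,0],
)

```text
time_s: 27.78
tool_pos: [0.5665, -0.2817, 0.0775]
ee_rot: [3.135, -0.011, 0.011]
wrist_force: [-0.1, -0.9, -0.1]
gripper_width: 0.619
```

```bash
python3 plan.py .567,-.276,.06,0,12 .567,-.276,.0285,0,12
```

```text
t 27.78 at [ 0.5665 -0.2817  0.0775] yaw 0.66 F [-0.1 -0.9 -0.1] g 0.619 rp [ 3.135 -0.011] j [0.48, 0.52, -0.16, 1.82, 0.12, 0.79, -1.3]
2 rows: 0.3,-2.9,8.7,0.006,0.2,-2.8,8.8,0.005
3 rows: 0,-0,10.5,0,0,-0,10.5,0,0,-0,10.5,0
```

>>> carry_out(
  series=[-1,-3,8,0,-1,-2,9,0,0,0,9,0,0,0,9,0,0,0,6,0,0,0,3,0,0,0,0,0],
)

```text
time_s: 28.37
tool_pos: [0.5659, -0.2751, 0.0306]
ee_rot: [3.134, -0.013, 0.014]
wrist_force: [-0.1, 0.1, 0.2]
gripper_width: 0.623
```

```bash
python3 plan.py .567,-.276,.0285,0,12; python3 look.py
```

```text
t 28.37 at [ 0.5659 -0.2751  0.0306] yaw 0.77 F [-0.1  0.1  0.2] g 0.623 rp [ 3.134 -0.013] j [0.47, 0.58, -0.16, 1.86, 0.13, 0.7, -1.32]
1 rows: 1.1,0.9,2.1,0.014
stems [(93, [0.634, -0.2548]), (54, [0.5786, -0.2828]), (31, [0.4583, -0.3637])]
```

>>> carry_out(
  series=[1,1,2,0,0,0,0,0,0,0,0,0,0,0,0,0,0,0,0,0,0,0,0,0,0,0,0,0],
  hand=0.25,
)

```text
time_s: 29.0
tool_pos: [0.5679, -0.2771, 0.0301]
ee_rot: [3.133, -0.015, 0.013]
wrist_force: [-0.2, -0.0, -0.4]
gripper_width: 0.334
```

```bash
python3 plan.py .567,-.276,.13,0,25 .595,.026,.15,0,25
```

```text
t 29.0 at [ 0.5679 -0.2771  0.0301] yaw 0.73 F [-0.2 -0.  -0.4] g 0.334 rp [ 3.133 -0.015] j [0.47, 0.58, -0.15, 1.85, 0.13, 0.7, -1.32]
4 rows: -0,-0,-25,0,-0,-0,-25,0,-0,-1,-25,0.01,-1,-0,-25,0
13 rows: 2,-23,-2,0,2,-23,-1,0,2,-23,-2,0,2,-23,-1,0,2,-23,-2,0,2,-23,-1,0,2,-23,-2,0,2,-24,-1,0,3,-23,-2,0,2,-24,-1,0,3,-23,-2,0,2,-24,-1,0,3,-23,-2,0
```

>>> carry_out(
  series=[0,0,-15,0,0,0,-25,0,0,0,-25,0,0,0,-25,0,0,0,-15,0,2,-18,-2,0,2,-24,-2,0,2,-24,-1,0,3,-24,-2,0,3,-24,-1,0,3,-24,-2,0,3,-24,-1,0,3,-24,-2,0,3,-24,-1,0,3,-24,-2,0,3,-24,-1,0,3,-20,-1,0,2,-15,0,0,0,0,0,0],
)

```text
time_s: 30.58
tool_pos: [0.597, 0.0297, 0.1585]
ee_rot: [3.133, -0.017, 0.009]
wrist_force: [0.5, 0.4, -1.1]
gripper_width: 0.334
```

```bash
python3 plan.py .595,.026,.12,0,12 .595,.026,.072,0,12
```

```text
t 30.58 at [0.597  0.0297 0.1585] yaw 0.5 F [ 0.5  0.4 -1.1] g 0.334 rp [ 3.133 -0.017] j [0.05, 0.38, -0.27, 1.85, 0.14, 0.92, -1.84]
4 rows: -1,1,10,0,-0,1,10,0,-1,1,9,0,-0,1,10,0.01
4 rows: -0,-0,12,-0,-0,-0,12,-0,-0,-0,12,-0,-0,-0,12,-0
```

>>> carry_out(
  series=[0,1,9,0,0,1,12,0,0,1,12,0,0,0,12,0,0,0,12,0,0,0,11,0,0,0,8,0,0,0,4,0,0,0,0,0],
)

```text
time_s: 31.33
tool_pos: [0.5968, 0.019, 0.0681]
ee_rot: [3.131, -0.014, 0.003]
wrist_force: [-3.9, 4.8, 21.1]
gripper_width: 0.335
```

```bash
python3 plan.py .595,.026,.070,0,12
```

```text
t 31.33 at [0.5968 0.019  0.0681] yaw 0.15 F [-3.9  4.8 21.1] g 0.335 rp [ 3.131 -0.014] j [0.04, 0.49, -0.24, 1.91, 0.19, 0.75, -1.87]
1 rows: -1.8,-7,-1.9,0.003
```

>>> carry_out(
  series=[0,0,-0.7,0,0,0,0,0],
)

```text
time_s: 31.5
tool_pos: [0.597, 0.0186, 0.0682]
ee_rot: [3.131, -0.014, 0.002]
wrist_force: [-1.3, 1.4, 5.7]
gripper_width: 0.331
```

>>> carry_out(
  series=[0,0,0,0,0,0,0,0,0,0,0,0,0,0,0,0,0,0,0,0,0,0,-6,0,0,0,-15,0,0,0,-25,0,0,0,-25,0,0,0,-25,0,-5,20,-5,0,-8,28,0,0,-8,30,0,0,-8,30,0,0,-8,30,0,0,-8,30,0,0,-8,30,0,0,-8,30,0,0,-8,30,0,0],
  hand=0.62,
)

```text
time_s: 33.08
tool_pos: [0.5274, -0.241, 0.1832]
ee_rot: [3.133, -0.022, 0.016]
wrist_force: [0.2, 0.4, -0.1]
gripper_width: 0.621
```

```bash
python3 plan.py .458,-.3635,.12,0,25; python3 look.py s v pics/c9.png
```

```text
t 33.08 at [ 0.5274 -0.241   0.1832] yaw 0.9 F [ 0.2  0.4 -0.1] g 0.621 rp [ 3.133 -0.022] j [0.46, 0.31, -0.17, 1.88, 0.07, 0.94, -1.3]
7 rows: -10,17,9,0,-10,17,9,0,-10,17,9,0,-10,18,9,0,-10,17,9,0.01,-10,18,9,0,-11,18,9,0.01
knobs []
stems [(77, [0.5771, -0.2956]), (60, [0.6367, -0.2582])]
```

View pics/c9.png

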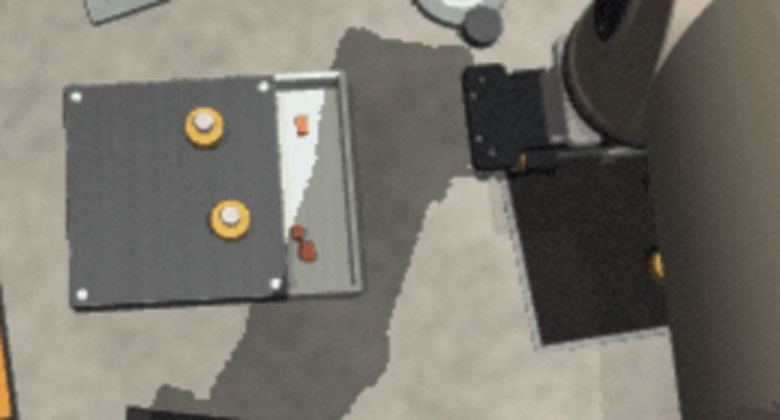

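```bash
python3 -c "
from h import *
c=cam('top')
for p in((204,120),(231,214)): print(at_z(c,(200+p[0]/3,140+p[1]/3),.078))
for P in((.501,.021,.078),(.597,.0186,.078),(.458,-.3635,.038)): print(proj(c,P)-[200,140])
"
```

```text
[0.59569384 0.01841046 0.078     ]
[0.51603873 0.00214607 0.078     ]
[[69.61947279 78.03079195]]
[[67.88622583 39.49206976]]
[[225.7495621  86.6279828]]
```

>>> carry_out(
  series=[-9,14,8,0,-10,17,9,0,-10,17,9,0,-10,17,9,0,-10,17,9,0,-10,17,9,0,-8,12,6,0,-2,4,4,0,0,0,0,0],
)

```text
time_s: 33.93
tool_pos: [0.4587, -0.3648, 0.1217]
ee_rot: [3.13, -0.026, 0.009]
wrist_force: [-0.5, -0.3, -0.3]
gripper_width: 0.621
```

```bash
python3 plan.py .458,-.3635,.07,0,12;python3 look.py s
```

```text
t 33.93 at [ 0.4587 -0.3648  0.1217] yaw 0.52 F [-0.5 -0.3 -0.3] g 0.621 rp [ 3.13  -0.026] j [0.66, 0.39, -0.12, 1.92, 0.05, 0.81, -1.05]
5 rows: -0,-0,10,0,-0,-0,10,0,-0,-0,11,0,-0,-1,10,0,-1,-0,11,0.01
knobs [(90, [0.5882, -0.3501]), (25, [0.5391, -0.3732])]
stems [(44, [0.4055, -0.2325]), (31, [0.5899, -0.3513]), (15, [0.5305, -0.3762])]
```

>>> carry_out(
  series=[0,0,9,0,0,0,11,0,0,0,11,0,0,0,11,0,0,0,9,0,0,0,4,0,0,0,0,0],
)

```text
time_s: 34.57
tool_pos: [0.4646, -0.3601, 0.0621]
ee_rot: [3.131, -0.029, 0.016]
wrist_force: [-0.5, -0.4, 0.3]
gripper_width: 0.623
```

```bash
python3 plan.py .458,-.3635,.0285,0,12
```

```text
t 34.57 at [ 0.4646 -0.3601  0.0621] yaw 0.92 F [-0.5 -0.4  0.3] g 0.623 rp [ 3.131 -0.029] j [0.64, 0.47, -0.11, 1.95, 0.07, 0.69, -1.07]
3 rows: -2.2,1.1,11.2,0.005,-2.2,1.1,11.2,0.006,-2.2,1.1,11.2,0.005
```

>>> carry_out(
  series=[-2,1,9,0,-2,1,11,0,-2,1,9,0,-1,0,4,0,0,0,0,0],
)

```text
time_s: 34.98
tool_pos: [0.4579, -0.364, 0.0253]
ee_rot: [3.131, -0.028, 0.016]
wrist_force: [0.0, 0.3, -0.2]
gripper_width: 0.623
```

```bash
python3 plan.py .458,-.3635,.0285,0,12
```

```text
t 34.98 at [ 0.4579 -0.364   0.0253] yaw 0.92 F [ 0.   0.3 -0.2] g 0.623 rp [ 3.131 -0.028] j [0.65, 0.52, -0.11, 1.97, 0.08, 0.62, -1.06]
1 rows: 0.1,-0.5,-3.2,0.016
```

>>> carry_out(
  series=[0,0,-2,0,0,0,0,0,0,0,0,0,0,0,0,0,0,0,0,0,0,0,0,0,0,0,0,0],
  hand=0.25,
)

```text
time_s: 35.57
tool_pos: [0.4584, -0.3645, 0.0286]
ee_rot: [3.13, -0.03, 0.016]
wrist_force: [-0.4, -0.2, -0.7]
gripper_width: 0.333
```

```bash
python3 plan.py .458,-.364,.13,0,25 .55,.081,.15,0,25
```

```text
t 35.57 at [ 0.4584 -0.3645  0.0286] yaw 0.9 F [-0.4 -0.2 -0.7] g 0.333 rp [ 3.13 -0.03] j [0.65, 0.52, -0.11, 1.97, 0.08, 0.62, -1.06]
5 rows: -0,-0,-20,0,-0,-0,-20,0,-0,-0,-20,0.01,-0,-0,-21,0,-0,-1,-20,0.01
19 rows: 5,-23,-1,-0,5,-23,-1,-0,5,-23,-1,-0,5,-23,-1,-0,5,-24,-1,-0,5,-23,-1,-0,5,-24,-1,-0,5,-23,-1,-0,5,-24,-1,-0,4,-23,-1,-0,5,-24,-1,-0,4,-23,-1,-0,5,-24,-1,-0,4,-23,-1,-0,5,-24,-1,-0,4,-23,-1,-0,5,-24,-1,-0,4,-23,-2,-0,5,-24,-1,-0
```

>>> carry_out(
  series=[0,0,-15,0,0,0,-25,0,0,0,-25,0,0,0,-25,0,0,0,-20,0,4,-20,-4,0,6,-28,-4,0,7,-33,-2,0,7,-33,-2,0,7,-33,-2,0,7,-33,-2,0,7,-33,-2,0,7,-33,-2,0,7,-33,-2,0,7,-33,-2,0,7,-33,-2,0,7,-33,-2,0,7,-33,-1,0,5,-25,0,0,0,-8,0,0],
)

```text
time_s: 37.23
tool_pos: [0.5419, 0.1003, 0.1742]
ee_rot: [3.129, -0.035, 0.008]
wrist_force: [-0.7, 0.4, -1.3]
gripper_width: 0.332
```

```bash
python3 plan.py .55,.081,.13,0,25 .55,.081,.07,0,12
```

```text
t 37.23 at [0.5419 0.1003 0.1742] yaw 0.46 F [-0.7  0.4 -1.3] g 0.332 rp [ 3.129 -0.035] j [-0.02, 0.29, -0.35, 1.95, 0.15, 0.9, -2.01]
2 rows: 4,9.7,22.1,0.004,4,9.6,22.1,0.004
5 rows: -0,0,12,0,-0,0,12,0,-0,0,12,0,-0,0,12,0,-0,0,12,0
```

>>> carry_out(
  series=[2,5,12,0,2,5,14,0,2,4,14,0,1,3,14,0,0,0,14,0,0,0,12,0,0,0,10,0,0,0,6,0,0,0,2,0,0,0,0,0],
)

```text
time_s: 38.07
tool_pos: [0.5515, 0.0745, 0.0687]
ee_rot: [3.126, -0.034, 0.007]
wrist_force: [-0.0, -1.0, -1.0]
gripper_width: 0.337
```

```bash
python3 plan.py .55,.081,.068,0,12
```

```text
t 38.07 at [0.5515 0.0745 0.0687] yaw 0.4 F [-0. -1. -1.] g 0.337 rp [ 3.126 -0.034] j [-0.02, 0.44, -0.3, 2.01, 0.24, 0.7, -2.04]
1 rows: -1.5,-6.5,0.7,0.007
```

>>> carry_out(
  series=[0,0,0.7,0,0,0,0.5,0,0,0,0,0],
)

```text
time_s: 38.32
tool_pos: [0.5522, 0.0743, 0.0685]
ee_rot: [3.126, -0.035, 0.007]
wrist_force: [-0.6, 0.7, -1.4]
gripper_width: 0.334
```

>>> carry_out(
  series=[0,0,0,0,0,0,0,0,0,0,0,0,0,0,0,0,0,0,0,0,0,0,-4,0,0,0,-10,0,0,0,-20,0,0,0,-25,0,0,0,-30,0,0,0,-25,0,-5,-10,-10,0,-8,-15,0,0,-10,-20,0,-0.02,-10,-20,0,-0.03,-10,-20,0,-0.02,-10,-20,0,-0.02,-8,-12,0,-0.01],
  hand=0.7,
)

```text
time_s: 39.82
tool_pos: [0.4792, 0.1956, 0.2032]
ee_rot: [3.123, -0.04, 0.107]
wrist_force: [0.1, -0.2, 0.2]
gripper_width: 0.701
```

```bash
python3 - <<'E'
from fit import *
c=cam("top"); I=c["color"]
cv2.imwrite("pics/c10.png",big(I[140:290,150:310],4))
s=cam("side"); cv2.imwrite("pics/c10s.png",big(s["color"][170:290,150:350],3.9))
E
python3 plan.py .437,.24,.16,8,25
```

```text
t 39.92 at [0.4788 0.1956 0.2032] yaw 6.18 F [ 0.8  0.5 -0. ] g 0.701 rp [ 3.123 -0.04 ] j [-0.14, 0.21, -0.44, 1.98, 0.15, 0.95, -2.12]
3 rows: -12.3,-16.2,14.4,-0.011,-12,-16.4,14.4,-0.01,-11.9,-16.4,14.4,-0.011
```

View pics/c10s.png

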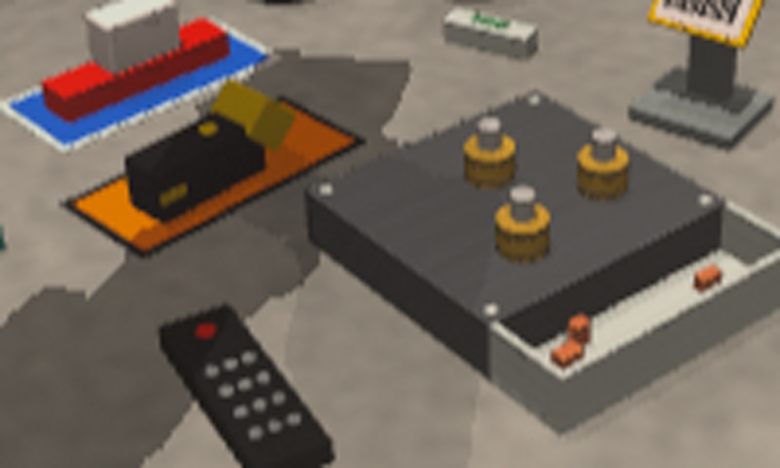

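Run:
```python
from fit import *
c=cam("top"); I=cv2.imread("pics/top0.png"); h=cv2.cvtColor(I,cv2.COLOR_BGR2HSV)
for r in range(222,276,4): print(r,[tuple(int(v) for v in h[r,x]) for x in range(170,200,2)])
P=[.4369,.2383,.001,.148]
for n,C in(("t",c),):
  A=big(I[215:285,160:210],8.5).copy(); 
  for p,col in ((P,(0,255,0)),([.437,.238,.001,.1],(255,0,255))):
    R=Ro.from_euler("z",p[3]).as_matrix()
    for q in SCN: 
        hull=cv2.convexHull(proj(c,q@R.T+p[:3]).astype(np.float32))[:,0]
        cv2.polylines(A,[((hull+.5-[160,215])*8.5).astype(int)],True,col,1)
  cv2.imwrite("pics/c11.png",A)
```

```text
222 [(16, 180, 208), (16, 183, 206), (16, 182, 207), (16, 181, 210), (16, 184, 208), (16, 182, 210), (16, 183, 208), (16, 179, 205), (16, 186, 204), (16, 184, 204), (16, 181, 210), (16, 183, 206), (16, 180, 208), (14, 131, 103), (21, 20, 89)]
226 [(16, 187, 209), (19, 182, 185), (22, 183, 178), (22, 182, 175), (23, 182, 175), (22, 187, 175), (22, 182, 177), (22, 181, 179), (23, 185, 174), (21, 190, 106), (14, 190, 195), (14, 187, 207), (16, 183, 208), (16, 167, 159), (15, 8, 66)]
230 [(16, 183, 205), (22, 180, 181), (23, 183, 180), (23, 182, 181), (22, 178, 182), (23, 183, 181), (22, 181, 185), (24, 183, 181), (23, 176, 188), (23, 192, 97), (16, 194, 125), (14, 190, 207), (14, 189, 208), (16, 180, 191), (13, 33, 54)]
234 [(17, 182, 205), (25, 174, 207), (24, 177, 210), (23, 181, 202), (22, 180, 210), (22, 178, 209), (22, 181, 209), (23, 180, 208), (23, 182, 209), (23, 183, 180), (17, 177, 101), (14, 188, 204), (14, 188, 209), (14, 184, 202), (11, 97, 71)]
238 [(16, 182, 207), (19, 183, 164), (23, 180, 205), (23, 181, 207), (22, 182, 206), (23, 180, 207), (22, 179, 206), (22, 182, 202
[... 1505 characters left out ...]
, 153, 105), (16, 184, 208), (16, 177, 213), (16, 180, 210), (16, 174, 193), (14, 68, 49), (150, 7, 39), (135, 24, 43), (174, 27, 47), (162, 30, 43), (105, 11, 48), (50, 17, 45), (22, 176, 42), (15, 181, 114), (14, 186, 208)]
270 [(14, 105, 75), (16, 175, 204), (16, 183, 205), (16, 179, 209), (17, 180, 205), (15, 157, 78), (0, 7, 35), (45, 43, 24), (140, 38, 20), (3, 134, 21), (14, 168, 41), (15, 169, 77), (16, 171, 119), (16, 176, 196), (16, 181, 209)]
274 [(10, 47, 49), (16, 178, 200), (16, 181, 208), (16, 177, 210), (17, 177, 209), (16, 180, 208), (16, 177, 210), (16, 178, 208), (17, 177, 210), (16, 181, 207), (16, 175, 210), (16, 177, 209), (17, 180, 208), (17, 176, 210), (17, 180, 207)]
```

View pics/c11.png

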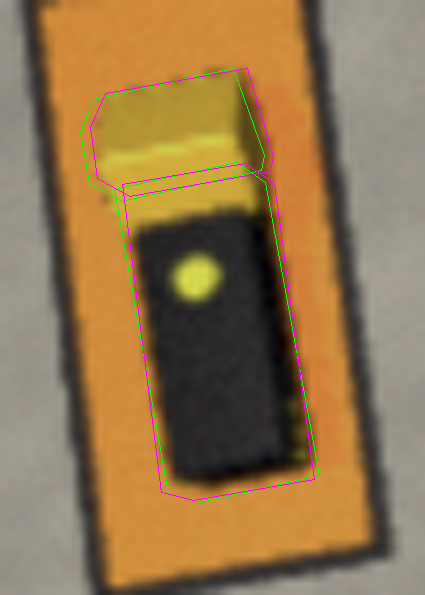

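>>> carry_out(
  series=[-10,-10,10,0,-12,-10,14,0,-12,-10,14,-0.01,-10,-8,14,0,-5,-3,12,0,0,0,6,0,0,0,0,0],
)

```text
time_s: 40.55
tool_pos: [0.4317, 0.2242, 0.1286]
ee_rot: [3.121, -0.043, 0.105]
wrist_force: [-0.3, -0.6, -0.1]
gripper_width: 0.702
```

```bash
python3 plan.py .4335,.2355,.09,6.5,15 .4335,.2355,.031,6.5,15
```

```text
t 40.55 at [0.4317 0.2242 0.1286] yaw 5.99 F [-0.3 -0.6 -0.1] g 0.702 rp [ 3.121 -0.043] j [-0.23, 0.26, -0.46, 2.11, 0.22, 0.78, -2.3]
3 rows: 1,-3.7,12.9,-0.003,1,-3.7,12.8,-0.003,1,-3.7,12.9,-0.003
4 rows: 0,0,15,0,0,0,15,0,0,0,14,0,0,0,15,0
```

>>> carry_out(
  series=[0,-4,10,0,0,-4,12,-0.005,0,-4,12,-0.005,0,-2,10,0,0,0,4,0,0,0,0,0],
)

```text
time_s: 41.05
tool_pos: [0.4355, 0.2373, 0.0762]
ee_rot: [3.121, -0.044, 0.111]
wrist_force: [0.2, 0.4, 0.6]
gripper_width: 0.7
```

```bash
python3 plan.py .4335,.2355,.031,6.5,12
```

```text
t 41.05 at [0.4355 0.2373 0.0762] yaw 6.37 F [0.2 0.4 0.6] g 0.7 rp [ 3.121 -0.044] j [-0.29, 0.36, -0.43, 2.13, 0.3, 0.68, -2.39]
4 rows: -1,0,11,-0,-0,1,11,-0,-1,0,12,-0,-0,1,11,-0
```

>>> carry_out(
  series=[-1.5,0,9,0,-1.5,0,11,0,-1.5,0,10,0,-1,0,9,0,0,0,4,0,0,0,0,0],
)

```text
time_s: 41.55
tool_pos: [0.4316, 0.2355, 0.0283]
ee_rot: [3.12, -0.044, 0.111]
wrist_force: [0.3, 0.3, -0.2]
gripper_width: 0.697
```

```bash
python3 plan.py .4335,.2355,.031,6.5,12
```

```text
t 41.55 at [0.4316 0.2355 0.0283] yaw 6.36 F [ 0.3  0.3 -0.2] g 0.697 rp [ 3.12  -0.044] j [-0.33, 0.43, -0.39, 2.17, 0.38, 0.58, -2.46]
1 rows: 1.9,0.2,-2.7,-0.002
```

>>> carry_out(
  series=[1.5,0,-2,0,0,0,0,0,0,0,0,0,0,0,0,0,0,0,0,0,0,0,0,0,0,0,0,0,0,0,0,0],
  hand=0.28,
  squeeze=40,
)

```text
time_s: 42.22
tool_pos: [0.4338, 0.236, 0.0317]
ee_rot: [3.121, -0.045, 0.111]
wrist_force: [0.2, 0.2, -1.0]
gripper_width: 0.383
```

```bash
python3 plan.py .434,.2355,.17,6.5,25 .56,.09,.19,12,25 .60,.037,.165,16,20
```

```text
t 42.22 at [0.4338 0.236  0.0317] yaw 6.34 F [ 0.2  0.2 -1. ] g 0.383 rp [ 3.121 -0.045] j [-0.32, 0.43, -0.39, 2.16, 0.37, 0.58, -2.46]
6 rows: 0,0,-23,-0,0,0,-23,-0,0,0,-23,-0,0,0,-23,-0,0,0,-23,-0,0,1,-23,-0
8 rows: 14,20,-3,-0.01,13,20,-2,-0.01,13,20,-3,-0.01,13,20,-2,-0.01,13,20,-3,-0.01,13,20,-2,-0.02,12,21,-3,-0.01,12,21,-2,-0.02
4 rows: 7,15,6,-0.02,7,15,6,-0.02,6,15,6,-0.01,7,16,7,-0.02
```

>>> carry_out(
  series=[0,0,-15,0,0,0,-25,0,0,0,-28,0,0,0,-28,0,0,0,-25,0,0,0,-15,0,10,15,-3,-0.01,13,20,-3,-0.01,13,20,-3,-0.01,13,20,-2,-0.01,13,20,-2,-0.01,13,20,-2,-0.01,13,20,-2,-0.02,12,20,-1,-0.02,8,15,0,-0.02,6,12,0,-0.02,4,8,0,-0.02,0,0,0,0],
)

```text
time_s: 43.72
tool_pos: [0.5772, 0.0613, 0.2026]
ee_rot: [3.112, -0.038, 0.283]
wrist_force: [-0.3, 0.1, -2.1]
gripper_width: 0.383
```

```bash
python3 plan.py .61,.041,.17,15.9,25 .6354,.0475,.159,15.9,10
```

```text
t 43.72 at [0.5772 0.0613 0.2026] yaw 16.21 F [-0.3  0.1 -2.1] g 0.383 rp [ 3.112 -0.038] j [0.08, 0.3, -0.37, 1.86, 0.17, 0.97, -1.66]
2 rows: 12.9,14.3,16.3,0.003,13,14.3,16.3,0.002
3 rows: 8.7,0.3,3.7,0,8.8,0.2,3.6,0,8.7,0.3,3.7,0
```

>>> carry_out(
  series=[10,10,12,0,12,10,12,0,8,6,12,0,6,2,6,0,4,0,2,0,0,0,0,0],
)

```text
time_s: 44.22
tool_pos: [0.625, 0.0467, 0.1593]
ee_rot: [3.113, -0.037, 0.281]
wrist_force: [0.1, 0.6, -0.6]
gripper_width: 0.382
```

```bash
cat > scan.py <<'E'
from fit import *
s=sense(); T=np.array(s["tool_pos"]); R2=Ro.from_euler("xyz",s["ee_rot"]); R1=Ro.from_euler("xyz",[3.121,-.045,.111])
Rs=R2*R1.inv()*Ro.from_euler("z",.111)   # scanner axes (flat at the grasp, yaw = tool yaw)
off=Rs.as_matrix()@(Ro.from_euler("z",-.111).as_matrix()@(np.array([.4385,.236,.021])-[.4338,.236,.0317]))
C=T+off; W=C+Rs.apply([.0627,0,.0013]); b=Rs.apply([a,0,-a])
L=np.array([.755,.0815,.093]); lw=.277; n=np.array([-a*np.cos(lw),-a*np.sin(lw),a])
t=(L-W)@n/(b@n); H=W+b*t; u=np.array([-np.sin(lw),np.cos(lw),0]); v=np.cross(n,u)
print("dist",t.round(4),"hit off along width/height",((H-L)@u).round(4),((H-L)@v).round(4),"angle deg",np.degrees(np.arccos(-b@n)).round(2),"euler",Rs.as_euler("xyz",True).round(2))
Wt=L+.08*n; d=Wt-W; R=R2.as_matrix(); print("move tool axes mm",(R.T@d*1000).round(1), "T",T.round(4))
E
python3 scan.py
```

```text
dist 0.0874 hit off along width/height 0.0014 0.0085 angle deg 0.5 euler [-0.46  0.47 16.05]
move tool axes mm [10.7  1.8  0.2] T [0.625  0.0467 0.1593]
```

>>> carry_out(
  series=[5,1,0,0,4,0.5,0,0,0,0,0,0],
)

```text
time_s: 44.47
tool_pos: [0.634, 0.0498, 0.1609]
ee_rot: [3.113, -0.037, 0.282]
wrist_force: [0.2, -0.1, -1.6]
gripper_width: 0.385
```

```bash
python3 scan.py
python3 - <<'E'
from h import *
s=cam("side"); t=cam("top")
A=big(s["color"][130:230,270:380],5); B=big(t["color"][90:190,180:260],5)[:500,:290]
W=[.755-.0566*.962,.0815-.0566*.2735,.1496]
for c,n in((s,"side"),(t,"top")):
    print(n,"window expected",proj(c,W).round(1),[(np.round(d["centre"],1).tolist(),round(d["confidence"],2)) for d in spot_in("scan_window",n)],"label",proj(c,[.755,.0815,.093]).round(1),[(np.round(d["centre"],1).tolist(),round(d["confidence"],2)) for d in spot_in("label",n)])
cv2.imwrite("pics/c12.png",A)
E
```

```text
dist 0.0819 hit off along width/height 0.0022 0.0005 angle deg 0.45 euler [-0.44  0.44 16.14]
move tool axes mm [1.2 2.3 1.5] T [0.634  0.0498 0.1609]
side window expected [[321.4 157.8]] [([305.0, 163.1], 0.57)] label [[330.7 169.3]] [([331.2, 185.2], 0.88)]
top window expected [[243.6 129.7]] [([176.6, 150.7], 0.52)] label [[238.1 118.5]] [([181.4, 246.9], 0.48)]
```

View pics/c12.png

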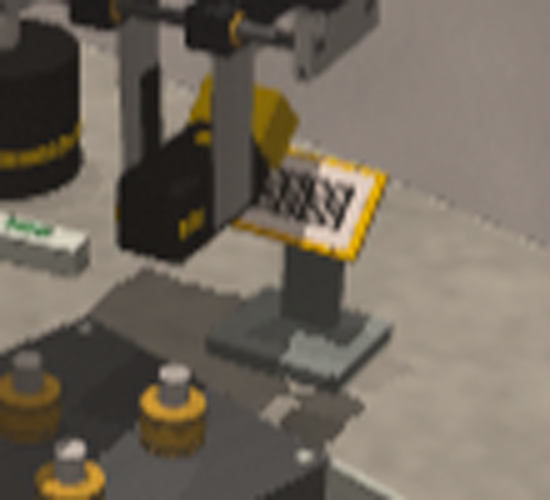

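>>> carry_out(
  series=[0.6,1,0.8,0,0.5,0.8,0.6,0,0,0,0,0],
)

```text
time_s: 45.02
tool_pos: [0.6348, 0.0473, 0.1593]
ee_rot: [3.113, -0.037, 0.281]
wrist_force: [0.6, 0.0, -2.1]
gripper_width: 0.383
```

```bash
python3 scan.py
python3 - <<'E'
exec(open("scan.py").read().replace("print(","(lambda *k:0)("))
c=cam("side")
for p in([-.045,-.018,-.02],[-.045,.018,-.02],[-.045,-.018,.02],[-.045,.018,.02]): print(p,((proj(c,C+Rs.apply(p))[0]-[270,130]+.5)*5).round(0))
p0=None
for i in range(46):
    camera("side"); s=sense()
    if i%15==0: print(s["time_s"],s["tool_pos"].round(4),np.abs(s["joint_velocities"]).max().round(4))
E
python3 scan.py
```

```text
dist 0.0806 hit off along width/height -0.0006 0.0016 angle deg 0.5 euler [-0.46  0.47 16.1 ]
move tool axes mm [ 1.1 -0.4 -0.2] T [0.6348 0.0473 0.1593]
[-0.045, -0.018, -0.02] [182. 278.]
[-0.045, 0.018, -0.02] [115. 258.]
[-0.045, -0.018, 0.02] [184. 200.]
[-0.045, 0.018, 0.02] [116. 181.]
45.1167 [0.6348 0.0473 0.1593] 0.002
45.8667 [0.6348 0.0475 0.1594] 0.0027
46.6167 [0.6348 0.0475 0.1594] 0.0012
47.3667 [0.6348 0.0475 0.1594] 0.0015
dist 0.0807 hit off along width/height -0.0004 0.0015 angle deg 0.49 euler [-0.46  0.47 16.11]
move tool axes mm [ 1.1 -0.2 -0.1] T [0.6348 0.0475 0.1594]
```

```bash
python3 - <<'E'
from h import *
for i in range(12): camera("side")
s=sense(); print(s["time_s"],s["tool_pos"].round(4))
E
python3 plan.py .58,.037,.2,14,25 .4523,.2459,.17,5.7,25
```

```text
47.9667 [0.6348 0.0475 0.1594]
t 47.97 at [0.6348 0.0475 0.1594] yaw 16.13 F [-1.1  0.8 -2.1] g 0.38 rp [ 3.113 -0.037] j [0.08, 0.43, -0.34, 1.78, 0.21, 0.93, -1.65]
3 rows: -18.5,-1.7,-13.5,0.012,-18.5,-1.5,-13.6,0.013,-18.6,-1.2,-13.5,0.012
10 rows: -7,-23,3,0.01,-8,-23,3,0.02,-8,-23,3,0.01,-8,-23,3,0.02,-9,-23,3,0.01,-9,-23,3,0.02,-9,-23,3,0.01,-10,-23,3,0.02,-10,-22,3,0.01,-10,-22,3,0.02
```

>>> carry_out(
  series=[-10,0,-8,0.01,-17,-1,-13,0.01,-17,-1,-13,0.01,-8,-12,-4,0.01,-8,-20,0,0.01,-8,-23,3,0.02,-8,-23,3,0.01,-8,-23,3,0.02,-8,-23,3,0.01,-9,-23,3,0.02,-9,-23,3,0.01,-9,-23,3,0.02,-9,-20,3,0.01,-10,-14,3,0.01,-8,-8,2,0,0,0,0,0],
)

```text
time_s: 49.3
tool_pos: [0.4365, 0.2559, 0.1643]
ee_rot: [3.119, -0.049, 0.079]
wrist_force: [0.1, 0.6, -1.8]
gripper_width: 0.378
```

```bash
python3 plan.py .4523,.2459,.13,5.7,25 .4523,.2459,.08,5.7,14
```

```text
t 49.3 at [0.4365 0.2559 0.1643] yaw 4.54 F [ 0.1  0.6 -1.8] g 0.378 rp [ 3.119 -0.049] j [-0.27, 0.24, -0.47, 2.04, 0.2, 0.87, -2.36]
2 rows: 7.5,5.6,17.1,-0.01,7.4,5.7,17.2,-0.01
4 rows: -0,-0,12,-0,-0,-0,13,-0,-0,-0,12,-0,-0,-0,13,-0
```

>>> carry_out(
  series=[4,3,10,-0.01,4,3,14,-0.01,4,3,14,0,2,1,14,0,0,0,14,0,0,0,10,0,0,0,5,0,0,0,0,0],
)

```text
time_s: 49.97
tool_pos: [0.4611, 0.238, 0.0808]
ee_rot: [3.116, -0.054, 0.097]
wrist_force: [0.2, -0.0, -2.1]
gripper_width: 0.382
```

```bash
python3 plan.py .4523,.2459,.034,5.7,12
```

```text
t 49.97 at [0.4611 0.238  0.0808] yaw 5.57 F [ 0.2 -0.  -2.1] g 0.382 rp [ 3.116 -0.054] j [-0.28, 0.38, -0.42, 2.09, 0.31, 0.7, -2.38]
4 rows: -2,-2,12,-0,-2,-2,12,-0,-2,-2,11,-0,-2,-3,12,-0
```

>>> carry_out(
  series=[-3,-2,9,0,-3,-2,10,0,-3,-2,10,0,-2,-1,8,0,0,0,4,0,0,0,0,0],
)

```text
time_s: 50.47
tool_pos: [0.4514, 0.2436, 0.036]
ee_rot: [3.117, -0.055, 0.097]
wrist_force: [0.1, -0.0, -2.2]
gripper_width: 0.382
```

```bash
python3 plan.py .4523,.2459,.0325,5.7,12
```

```text
t 50.47 at [0.4514 0.2436 0.036 ] yaw 5.57 F [ 0.1 -0.  -2.2] g 0.382 rp [ 3.117 -0.055] j [-0.33, 0.44, -0.38, 2.13, 0.38, 0.6, -2.47]
1 rows: 1.1,-2.2,3.5,-0.002
```

>>> carry_out(
  series=[0.5,-2,1.5,0,0.5,0,1.5,0,0,0,1,0,0,0,1,0,0,0,0,0],
)

```text
time_s: 50.88
tool_pos: [0.4531, 0.2465, 0.0316]
ee_rot: [3.117, -0.057, 0.098]
wrist_force: [-1.2, 0.6, -0.2]
gripper_width: 0.384
```

>>> carry_out(
  series=[0,0,0,0,0,0,0,0,0,0,0,0,0,0,0,0,0,0,0,0,0,0,-5,0,0,0,-12,0,0,0,-20,0,0,0,-30,0,0,0,-30,0,0,0,-30,0,0,0,-25,0,8,15,-10,0,10,25,0,0,10,30,0,0,10,35,0,0,10,35,0,0,8,35,0,0,5,35,0,0],
  hand=0.68,
)

```text
time_s: 52.47
tool_pos: [0.5244, 0.0501, 0.2256]
ee_rot: [3.124, -0.067, 0.117]
wrist_force: [0.3, 0.7, -0.2]
gripper_width: 0.677
```

>>> carry_out(
  series=[0,35,0,0,0,35,0,0,0,35,0,0,0,35,0,0,-5,35,0,0,-8,35,0,0,-8,30,0,0,-8,25,0,0,-5,15,0,0,0,0,0,0],
)

```text
time_s: 53.3
tool_pos: [0.5203, -0.2513, 0.2405]
ee_rot: [3.126, -0.078, 0.114]
wrist_force: [-0.5, 0.4, 0.3]
gripper_width: 0.677
```

```bash
python3 plan.py
python3 - <<'E'
from fit import *
c=cam("top"); I=c["color"]
print("blue mat",[rect(c,b[2],.001) for b in blobs(I,(105,120,40),(125,255,255),200)[:1]],"orange",[rect(c,b[2],.001) for b in blobs(I,(8,150,80),(18,255,255),150)[:1]])
cv2.imwrite("pics/c13.png",big(I[110:290,100:330],3.3))
E
```

```text
t 53.3 at [ 0.5203 -0.2513  0.2405] yaw 6.53 F [-0.5  0.4  0.3] g 0.677 rp [ 3.126 -0.078] j [0.47, 0.22, -0.14, 1.86, 0.01, 0.98, -1.13]
blue mat [(0.4853, 0.3871, 176, 76, 2.9)] orange [(0.4591, 0.247, 179, 80, 5.6)]
```

View pics/c13.png

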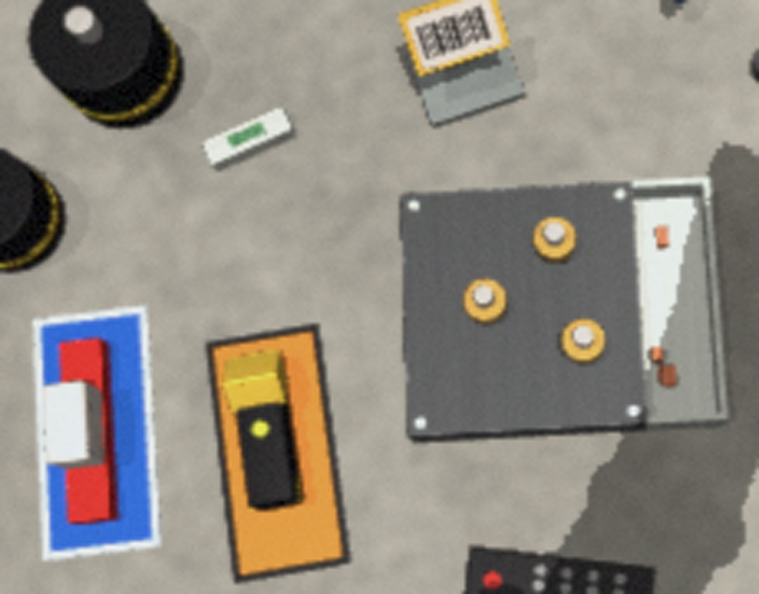

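Run:
```python
from m import *
s=cam("side"); I=s["color"]
for n,P in dict(B=(.527,-.374),E=(.589,-.351),p1=(.516,.002),p2=(.597,.0186),p3=(.552,.0743)).items():
    z0=.04 if n[0]=="p" else .001
    k=proj(s,[*P,z0+.011])[0]; st=proj(s,[*P,z0+.038])[0]; b=[(x[0],x[1].tolist()) for x in blobs(I,(8,90,40),(28,255,255),30,tuple(int(v) for v in (k[0]-15,k[1]-15,k[0]+15,k[1]+15)))]
    print(n,"exp knob",k.round(1),"stem",st.round(1),"got",b[:1])
print([(np.round(d["centre"],1).tolist(),round(d["confidence"],2)) for d in spot_in("screw1_c","side")])
```

```text
B exp knob [426.9 335.1] stem [429.5 324.4] got [(296, [428.6, 337.0])]
E exp knob [434.8 311.4] stem [437.4 300.9] got [(266, [436.7, 312.9])]
p1 exp knob [283.  229.7] stem [283.  219.8] got [(164, [283.6, 229.6])]
p2 exp knob [303.6 213.9] stem [303.9 204.3] got [(150, [304.0, 214.2])]
p3 exp knob [274.3 211.3] stem [274.2 201.8] got [(149, [275.0, 211.3])]
[([436.5, 310.0], 0.75), ([291.8, 237.1], 0.66)]
```

```bash
python3 -c "
from bench import robot
print(robot.close_job())"
```

```text
the job is handed in; nothing more can be done
None
```

The job is done and handed in at about 53 s of the 208 s allowed; no verdict was reported.

- **Chips:** I swept all three chips found on the plate into the gutter with the scraper block, in two passes. The last top picture shows all three lying in the gutter.
- **Screws:** Three screws stand upright on the plate and the other two stand untouched on the bench. The last side picture found all five within about 2 px of where I expected them.
- **Displaced screw:** The first screw ended up about 24 mm from where I released it, either knocked or dragged as I drew back. It still stands upright, about 56 mm from the plate's middle against the 85 mm limit, so I left it.
- **Scan:** I held the scanner still for about 2.9 s. By the arm's own readings it was 80.7 mm from the label, about 0.5° off square and aimed about 1.5 mm from the label's middle.
- **Scan check:** I did not confirm the scan against the pictures. The network's window position there did not match mine. The scanner body's rear edge sat about 3–4 px off my model, so the aim could be off by a few millimetres more.
- **Scraper and scanner:** Both stand back on their mats, about 4 mm off the middle towards +y as I judge it from the picture.
- **Bystanders:** The spirit level has not moved. I never went near the tribrach, but I did not measure it again at the end.
- **Arm tilt:** The gripper drifted to about 4.5° off vertical by the end. The arm was clear of everything at hand-in.
- **Pictures:** I viewed 15 pictures, one over the budget of 14.

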